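# Square up the carrier plates and register the batch

### The job

Lift the blue carrier plates out of the white drying stand and stand them in the steel nest behind the leaning row, then push the whole row upright and tight against the backstop, with every plate's edge squared up against the side fence, and stand the brass backing block in the nest up against the last plate. Only when the row stands so, press the keys of the control box fully, one at a time and each let go again: white, then yellow, then green. Leave the row, the block and the keys like that, and do not disturb the tape roll or the bottle.

Things in the scene. Friction and masses are not known exactly. Their poses are not given: they have to be found in the camera images.
- nest: fixed nest: grey floor 113 (nest x -69 to 44) x 216 (y -108 to 108) x 8 mm; origin on its underside, yaw -0.03 to 0.14 rad. Steel backstop across the -y end, 56 wide (nest x -24 to 32), 60 mm high over the floor, inner face at nest y = -96 mm. Steel side fence along the +x edge, 18 mm high over the floor, inner face at nest x = +34 mm, from the backstop to y = +106 mm. -x side and +y end open
- nest_corner (a point): the inner corner of the nest, on the floor (8 mm above the table), where the inner faces of backstop and fence meet; axes as the nest's, so the row runs along +y from here and the plates' +x edges belong at x = 0, their middles at x = -30 mm
- carrier_1: blue carrier plate, 60 (its x) x 14 (its y, thickness) x 64 mm (its z), 0.14 kg, silver round inlay; origin centre of the 60 x 14 foot, z to its top edge. Starts in the nest as number 1 of the leaning row counted from the backstop: leans towards the backstop, top edge against it or the plate before, foot too far out, up to about 10 mm short of the fence
- carrier_2: blue carrier plate, 60 (its x) x 14 (its y, thickness) x 64 mm (its z), 0.14 kg, silver round inlay; origin centre of the 60 x 14 foot, z to its top edge. Starts in the nest as number 2 of the leaning row counted from the backstop: leans towards the backstop, top edge against it or the plate before, foot too far out, up to about 10 mm short of the fence
- carrier_3: blue carrier plate, 60 (its x) x 14 (its y, thickness) x 64 mm (its z), 0.14 kg, silver round inlay; origin centre of the 60 x 14 foot, z to its top edge. Starts in the nest as number 3 of the leaning row counted from the backstop: leans towards the backstop, top edge against it or the plate before, foot too far out, up to about 10 mm short of the fence. May be absent
- carrier_4: blue carrier plate, 60 (its x) x 14 (its y, thickness) x 64 mm (its z), 0.14 kg, silver round inlay; origin centre of the 60 x 14 foot, z to its top edge. Starts in the nest as number 4 of the leaning row counted from the backstop: leans towards the backstop, top edge against it or the plate before, foot too far out, up to about 10 mm short of the fence. May be absent
- carrier_5: blue carrier plate, 60 (its x) x 14 (its y, thickness) x 64 mm (its z), 0.14 kg, silver round inlay; origin centre of the 60 x 14 foot, z to its top edge. Starts upright in the white stand's slot at stand y = -50 mm (two or all three of carrier_5, 6, 7 are there)
- carrier_6: blue carrier plate, 60 (its x) x 14 (its y, thickness) x 64 mm (its z), 0.14 kg, silver round inlay; origin centre of the 60 x 14 foot, z to its top edge. Starts upright in the white stand's slot at stand y = 0 mm (two or all three of carrier_5, 6, 7 are there)
- carrier_7: blue carrier plate, 60 (its x) x 14 (its y, thickness) x 64 mm (its z), 0.14 kg, silver round inlay; origin centre of the 60 x 14 foot, z to its top edge. Starts upright in the white stand's slot at stand y = 50 mm (two or all three of carrier_5, 6, 7 are there)
- stand: fixed white drying stand, 84 (x) x 150 (y) mm, floor 6 mm thick, origin at the centre of its underside; three slots along x at stand y = -50, 0 and +50 mm, 17 mm wide between ribs that rise to 22 mm above the table; a plate is simply lifted out upward. Its yaw is within 0.25 rad
- block: loose backing block, about 0.45 kg: brass body 50 (x) x 40 (y) x 45 mm with flat faces, and on top a black grip rib 26 (x) x 30 (y) x 28 mm, total height 73 mm; origin at the centre of its underside, z up. It starts on the table between the nest and the stand; it may be knocked aside
- panel: fixed grey control box with a white face, 150 (x) x 62 (y) x 22 mm, origin at the centre of its underside, with three round spring keys in black collars 44 mm apart along its x; the order of the colours on it varies
- key_white (a joint): travel of the white key in m: 0 up, 0.006 fully pressed, counts as pressed beyond 0.004; springs back when let go; about 5 N presses it fully
- key_white_top (a point): centre of the top face of the white key (26 mm across, about 40 mm above the table when up); it moves straight down when pressed
- key_yellow (a joint): travel of the yellow key in m: 0 up, 0.006 fully pressed, counts as pressed beyond 0.004; springs back when let go; about 5 N presses it fully
- key_yellow_top (a point): centre of the top face of the yellow key (26 mm across, about 40 mm above the table when up); it moves straight down when pressed
- key_green (a joint): travel of the green key in m: 0 up, 0.006 fully pressed, counts as pressed beyond 0.004; springs back when let go; about 5 N presses it fully
- key_green_top (a point): centre of the top face of the green key (26 mm across, about 40 mm above the table when up); it moves straight down when pressed
- kapton_roll: bystander: amber tape roll lying flat, 60 mm across, 16 mm high, origin at the centre of its underside
- ipa_bottle: bystander: amber dropper bottle, 39 mm across, 108 mm high, origin at the centre of its underside

How it is judged:
On the way, in this order (a step that is already met when the one before it is completed fails the run):
1. all plates present stand upright in the nest, tight in a row against the backstop and squared to the fence, and the backing block stands against the last one (angle between each of carrier_1, carrier_2, carrier_3, carrier_4, carrier_5, carrier_6, carrier_7's own z axis and vertical below 0.07 rad and angle between the y axis of each of carrier_1, carrier_2, carrier_3, carrier_4, carrier_5, carrier_6, carrier_7 and the y axis of nest, either way round below 0.07 rad and x of carrier_1 in the frame of nest_corner between -0.0345 and -0.026 m and z of each of carrier_1, carrier_2, carrier_3, carrier_4, carrier_5, carrier_6, carrier_7, block in the frame of nest_corner below 0.008 m and y of each of carrier_1, carrier_2, carrier_3, carrier_4, carrier_5, carrier_6, carrier_7 in the frame of nest_corner below 0.105 m and x of carrier_2 in the frame of nest_corner between -0.0345 and -0.026 m and x of carrier_3 in the frame of nest_corner between -0.0345 and -0.026 m and x of carrier_4 in the frame of nest_corner between -0.0345 and -0.026 m and x of carrier_5 in the frame of nest_corner between -0.0345 and -0.026 m and x of carrier_6 in the frame of nest_corner between -0.0345 and -0.026 m and x of carrier_7 in the frame of nest_corner between -0.0345 and -0.026 m and y of carrier_1 in the frame of nest_corner below 0.0115 m and (y of carrier_2 in the frame of nest_corner below 0.0115 m or y of carrier_2 in the frame of carrier_1 between 0.009 and 0.0185 m) and (y of carrier_3 in the frame of nest_corner below 0.0115 m or y of carrier_3 in the frame of carrier_1 between 0.009 and 0.0185 m or y of carrier_3 in the frame of carrier_2 between 0.009 and 0.0185 m) and (y of carrier_4 in the frame of nest_corner below 0.0115 m or y of carrier_4 in the frame of carrier_1 between 0.009 and 0.0185 m or y of carrier_4 in the frame of carrier_2 between 0.009 and 0.0185 m or y of carrier_4 in the frame of carrier_3 between 0.009 and 0.0185 m) and (y of carrier_5 in the frame of carrier_1 between -0.0185 and -0.009 m or y of carrier_5 in the frame of carrier_1 between 0.009 and 0.0185 m or y of carrier_5 in the frame of carrier_2 between -0.0185 and -0.009 m or y of carrier_5 in the frame of carrier_2 between 0.009 and 0.0185 m or y of carrier_5 in the frame of carrier_3 between -0.0185 and -0.009 m or y of carrier_5 in the frame of carrier_3 between 0.009 and 0.0185 m or y of carrier_5 in the frame of carrier_4 between -0.0185 and -0.009 m or y of carrier_5 in the frame of carrier_4 between 0.009 and 0.0185 m or y of carrier_6 in the frame of carrier_1 between -0.0185 and -0.009 m or y of carrier_6 in the frame of carrier_1 between 0.009 and 0.0185 m or y of carrier_6 in the frame of carrier_2 between -0.0185 and -0.009 m or y of carrier_6 in the frame of carrier_2 between 0.009 and 0.0185 m or y of carrier_6 in the frame of carrier_3 between -0.0185 and -0.009 m or y of carrier_6 in the frame of carrier_3 between 0.009 and 0.0185 m or y of carrier_6 in the frame of carrier_4 between -0.0185 and -0.009 m or y of carrier_6 in the frame of carrier_4 between 0.009 and 0.0185 m or y of carrier_7 in the frame of carrier_1 between -0.0185 and -0.009 m or y of carrier_7 in the frame of carrier_1 between 0.009 and 0.0185 m or y of carrier_7 in the frame of carrier_2 between -0.0185 and -0.009 m or y of carrier_7 in the frame of carrier_2 between 0.009 and 0.0185 m or y of carrier_7 in the frame of carrier_3 between -0.0185 and -0.009 m or y of carrier_7 in the frame of carrier_3 between 0.009 and 0.0185 m or y of carrier_7 in the frame of carrier_4 between -0.0185 and -0.009 m or y of carrier_7 in the frame of carrier_4 between 0.009 and 0.0185 m) and (y of carrier_5 in the frame of carrier_1 between 0.009 and 0.0185 m or y of carrier_5 in the frame of carrier_1 between -0.0185 and -0.009 m or y of carrier_5 in the frame of carrier_2 between 0.009 and 0.0185 m or y of carrier_5 in the frame of carrier_2 between -0.0185 and -0.009 m or y of carrier_5 in the frame of carrier_3 between 0.009 and 0.0185 m or y of carrier_5 in the frame of carrier_3 between -0.0185 and -0.009 m or y of carrier_5 in the frame of carrier_4 between 0.009 and 0.0185 m or y of carrier_5 in the frame of carrier_4 between -0.0185 and -0.009 m or y of carrier_5 in the frame of carrier_6 between 0.009 and 0.0185 m or y of carrier_5 in the frame of carrier_6 between -0.0185 and -0.009 m or y of carrier_5 in the frame of carrier_7 between 0.009 and 0.0185 m or y of carrier_5 in the frame of carrier_7 between -0.0185 and -0.009 m) and (y of carrier_6 in the frame of carrier_1 between 0.009 and 0.0185 m or y of carrier_6 in the frame of carrier_1 between -0.0185 and -0.009 m or y of carrier_6 in the frame of carrier_2 between 0.009 and 0.0185 m or y of carrier_6 in the frame of carrier_2 between -0.0185 and -0.009 m or y of carrier_6 in the frame of carrier_3 between 0.009 and 0.0185 m or y of carrier_6 in the frame of carrier_3 between -0.0185 and -0.009 m or y of carrier_6 in the frame of carrier_4 between 0.009 and 0.0185 m or y of carrier_6 in the frame of carrier_4 between -0.0185 and -0.009 m or y of carrier_6 in the frame of carrier_5 between 0.009 and 0.0185 m or y of carrier_6 in the frame of carrier_5 between -0.0185 and -0.009 m or y of carrier_6 in the frame of carrier_7 between 0.009 and 0.0185 m or y of carrier_6 in the frame of carrier_7 between -0.0185 and -0.009 m) and (y of carrier_7 in the frame of carrier_1 between 0.009 and 0.0185 m or y of carrier_7 in the frame of carrier_1 between -0.0185 and -0.009 m or y of carrier_7 in the frame of carrier_2 between 0.009 and 0.0185 m or y of carrier_7 in the frame of carrier_2 between -0.0185 and -0.009 m or y of carrier_7 in the frame of carrier_3 between 0.009 and 0.0185 m or y of carrier_7 in the frame of carrier_3 between -0.0185 and -0.009 m or y of carrier_7 in the frame of carrier_4 between 0.009 and 0.0185 m or y of carrier_7 in the frame of carrier_4 between -0.0185 and -0.009 m or y of carrier_7 in the frame of carrier_5 between 0.009 and 0.0185 m or y of carrier_7 in the frame of carrier_5 between -0.0185 and -0.009 m or y of carrier_7 in the frame of carrier_6 between 0.009 and 0.0185 m or y of carrier_7 in the frame of carrier_6 between -0.0185 and -0.009 m) and angle between block's own z axis and vertical below 0.08 rad and angle between the y axis of block and the y axis of nest, either way round below 0.12 rad and z of block in the frame of nest_corner above -0.004 m and x of block in the frame of nest_corner between -0.046 and -0.016 m and (y of carrier_1 in the frame of block between 0.022 and 0.0315 m or y of carrier_1 in the frame of block between -0.0315 and -0.022 m or y of carrier_2 in the frame of block between 0.022 and 0.0315 m or y of carrier_2 in the frame of block between -0.0315 and -0.022 m or y of carrier_3 in the frame of block between 0.022 and 0.0315 m or y of carrier_3 in the frame of block between -0.0315 and -0.022 m or y of carrier_4 in the frame of block between 0.022 and 0.0315 m or y of carrier_4 in the frame of block between -0.0315 and -0.022 m or y of carrier_5 in the frame of block between 0.022 and 0.0315 m or y of carrier_5 in the frame of block between -0.0315 and -0.022 m or y of carrier_6 in the frame of block between 0.022 and 0.0315 m or y of carrier_6 in the frame of block between -0.0315 and -0.022 m or y of carrier_7 in the frame of block between 0.022 and 0.0315 m or y of carrier_7 in the frame of block between -0.0315 and -0.022 m)), for 0.2 s.
2. the white key is pressed, the others up (value of joint key_white above 0.004 m and value of joint each of key_yellow, key_green below 0.0015 m), for 0.05 s.
3. then the yellow key is pressed, the others up (value of joint key_yellow above 0.004 m and value of joint each of key_white, key_green below 0.0015 m), for 0.05 s.
4. then the green key is pressed, the others up (value of joint key_green above 0.004 m and value of joint each of key_white, key_yellow below 0.0015 m), for 0.05 s.
At the end, for the whole second after the job is handed in: All plates on foot in the nest, within 0.07 rad of upright and square, under 4.5 mm from fence, backstop and one another; block upright in the nest, square within 0.12 rad, within 15 mm of the row's centre line, under 4.5 mm from the last plate; keys up, all at rest (all of step 1 and value of joint each of key_white, key_yellow, key_green below 0.001 m and linear speed of each of carrier_1, carrier_2, carrier_3, carrier_4, carrier_5, carrier_6, carrier_7, block below 0.02 m/s); the robot touches nothing.
It fails at once if a key is pressed while a plate is still leaning or outside the nest (value of joint any of key_white, key_yellow, key_green above 0.003 m and (angle between any of carrier_1, carrier_2, carrier_3, carrier_4, carrier_5, carrier_6, carrier_7's own z axis and vertical above 0.2 rad or y of any of carrier_1, carrier_2, carrier_3, carrier_4, carrier_5, carrier_6, carrier_7 in the frame of nest_corner above 0.16 m)).
It fails at once if two keys are pressed at once (value of joint each of key_white, key_yellow above 0.003 m or value of joint each of key_white, key_green above 0.003 m or value of joint each of key_yellow, key_green above 0.003 m).
It fails at once if the tape roll or the bottle is disturbed: moved more than 20 mm or the bottle tipped (distance of any of kapton_roll, ipa_bottle from where it was at the start of the episode above 0.02 m or angle between ipa_bottle's own z axis and vertical above 0.3 rad).
Of carrier_3, carrier_4 only 1 to 2 are there at a start; the rules pass over those that are not, and their reading is None.
Of carrier_5, carrier_6, carrier_7 only 2 to 3 are there at a start; the rules pass over those that are not, and their reading is None.
At some moment in a run one of block may be knocked a few centimetres aside while the robot is not near it.
It also fails if it takes over 210 s, if anything falls off the work surface, if the arm or the gripper's body presses on something with over 40 N, if the wrist force passes 120 N, or if a joint passes its speed limit or range.

### The arm

A 6-joint arm with a two-finger parallel gripper is mounted at the origin on a cart in front of the work surface, level with it; the furniture and walls round the work are solid. World frame = base frame: x ahead of the robot, y to its left, z up, the work surface at z = 0. Lengths are in m, angles in rad, forces in N, time in s.
With the tool pointing down it reaches from about 0.35 to 0.975 m from the base axis. Payload 4.9 kg.
Tool frame: the origin (TCP) lies on the centre line of the jaws, within the pads' length; the fingertips stand 11 mm ahead of it and the grasp point (between the pads) lies 8 mm behind it; y points along the fingers, z is the direction in which the jaws open and shut, and the axes are right-handed (so a half turn about y gives the same grasp; the last joint's range is limited). The gripper opens to 85 mm and grips with 20 to 120 N. Pads are 22 mm wide; open, the fingers measure 114 mm over their backs; the gripper's body (76 mm by 85 mm) begins 54 mm behind the grasp point. The pads swing forward as they close: fully open they stand 13 mm farther back than shut.
Start: joints at [-1.244, 0.053, 1.613, -0, 1.476, -0.119], TCP at [0.269, -0.564, 0.242] pointing down, gripper open.
Joint ranges: [-3.01, 3.01], [-1.01, 2.22], [0.06, 2.58], [-1.02, 4.17], [0.09, 2.62], [-3.14, 3.14]. Speed limits (rad/s): [2.57, 2.57, 3.14, 3.14, 3.14, 3.14].

### API

Orientations are given as a unit quaternion [w, x, y, z].
In Python, from plant import * gives the robot as it stands.
- The arm moves only by the shell command python3 -m jog 'ROWS'. ROWS is JSON, a list of rows, each a list of 5 numbers: the closure, from 0 (fully open) to 1 (shut), then the shift along the tool's x, y, z in cm, then the turn about the tool's y in degrees. In form: [[hand, x, y, z, roll], ...]. A call has 1 to 10 rows; each row is the pose to reach, as a shift and turn from the pose commanded when the call began, along the tool's axes at that moment; what a row does not reach only later rows make up. A row lasts 1/12 s, in which the tool goes at most 41.7 mm and 7.16 degrees, less where a joint would pass 70% of its speed; a pose out of reach is approached as far as the arm can. A call with a gripper value outside its range is refused whole. The fingers move at their own pace and stop on an object; the grip force is fixed at half the most. Time passes only in rows, so rows that repeat a pose let the fingers close. It gives the time, the measured TCP pose, the force and the opening at its end, in the units of the state.
- sense(): the state, without advancing time (a new reading comes with each control period).
- camera(name): name is "scene" or "top" or "wrist"; returns a dict with "frame" (384x512x3 uint8, red, green, blue), "camera_matrix" (3x3 intrinsics, pixels), "rvec" (rotation vector, rad) and "tvec" (3), from world to camera coordinates, as OpenCV has them. Camera axes: x right, y down, z forward; pixel columns grow to the right and rows downward; lengths in m; the calibration is good to about 2 mm. A picture is of the moment at which its call begins. There is no depth.
- close_job(): hands the job in, once; it reports no verdict.
The state is a dict: "time_s": time; "joint_positions": joint angles; "joint_vel": joint speeds; "effort": joint torques, N m; "eef_pos": TCP position; "orientation": TCP orientation; "ft_force": force on the tool from outside, world axes, zero at the start; "torque": the same for the moment, N m; "opening": opening from 0.0 (shut) to 1.0 (fully open).
Only numpy, scipy, OpenCV 4.12 (cv2) and the standard library are available. Lean on these libraries where they do the work, as an engineer would, in place of code of your own. Each camera call takes 0.05 s, during which the arm holds its last target.

## Working session

There is one attempt and no reset: what is moved stays moved. The work goes in short steps, Python scripts to look and compute and a shell command to move; the robot and the scene stay as the last step left them, time stands still between calls to the robot, and variables do not carry over. Pictures are saved under pics/ and viewed, and the job is handed in when it is done.

```bash
ls; mkdir -p pics; python3 - <<'E'
from plant import *
import cv2
print(sense())
for n in ["scene","top","wrist"]:
    c=camera(n); cv2.imwrite(f"pics/{n}0.png",cv2.resize(c["frame"][:,:,::-1],(768,576)))
    print(n,c["camera_matrix"].tolist(),c["rvec"],c["tvec"])
E
```

```text
pics
{'time_s': 0.0, 'joint_positions': array([-1.24399646e+00,  5.33531948e-02,  1.61433935e+00,  8.38210207e-06,
        1.47594295e+00, -1.19017401e-01]), 'joint_vel': array([ 4.98604507e-05,  6.82639820e-04,  3.00040761e-04, -5.39866491e-04,
       -1.89145390e-03,  5.66370758e-04]), 'effort': array([ 7.69976687e-04, -3.93688095e+01, -3.70170450e+01, -1.45359104e-04,
        7.05546045e-03,  1.25467321e-05]), 'eef_pos': array([ 0.26929441, -0.5633389 ,  0.24103815]), 'orientation': array([ 0.15624581, -0.15638974,  0.69033032, -0.68889299]), 'ft_force': array([-0.33712925, -0.56786238, -0.01741659]), 'torque': array([ 0.01619853,  0.00115682, -0.02711239]), 'opening': 1.004289380668724}
scene [[366.40436049818123, 0.0, 258.06317425730947], [0.0, 366.40436049818123, 189.02324841609556], [0.0, 0.0, 1.0]] [ 1.80341555 -0.95885094  0.58608643] [-0.33861058  0.2321223   0.78925864]
top [[475.93433924601277, 0.0, 255.27380326620516], [0.0, 475.93433924601277, 181.22876362409312], [0.0, 0.0, 1.0]] [ 2.14689727 -2.13440588  0.15196643] [-0.06162191  0.49923144  1.44211988]
wrist [[297.2834853253549, 0.0, 257.71143379677164], [0.0, 297.2834853253549, 188.60219237661445], [0.0, 0.0, 1.0]] [-2.44612588  1.5407745   0.22362227] [-0.62359915 -0.0374025   0.37823152]
```

View pics/scene0.png

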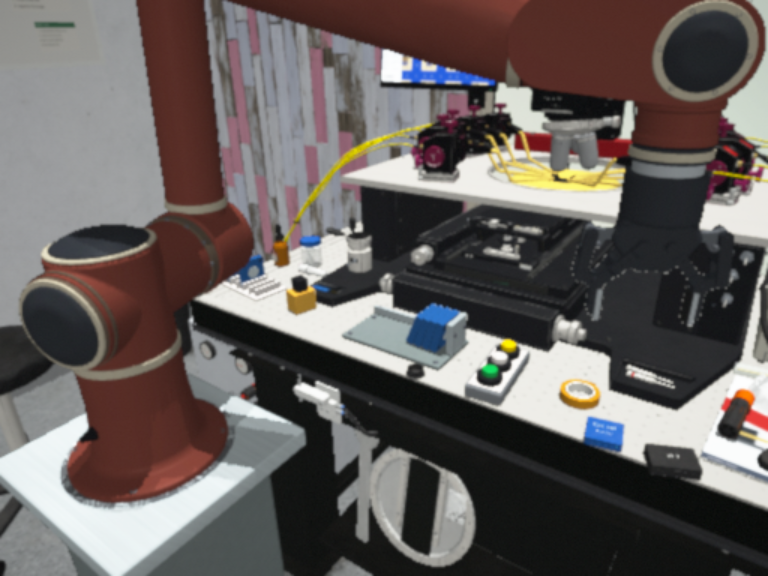

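View pics/top0.png

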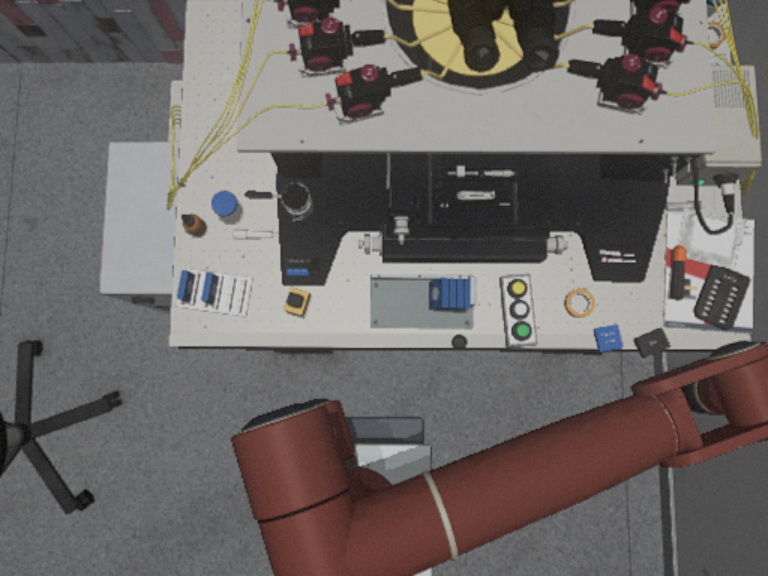

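View pics/wrist0.png

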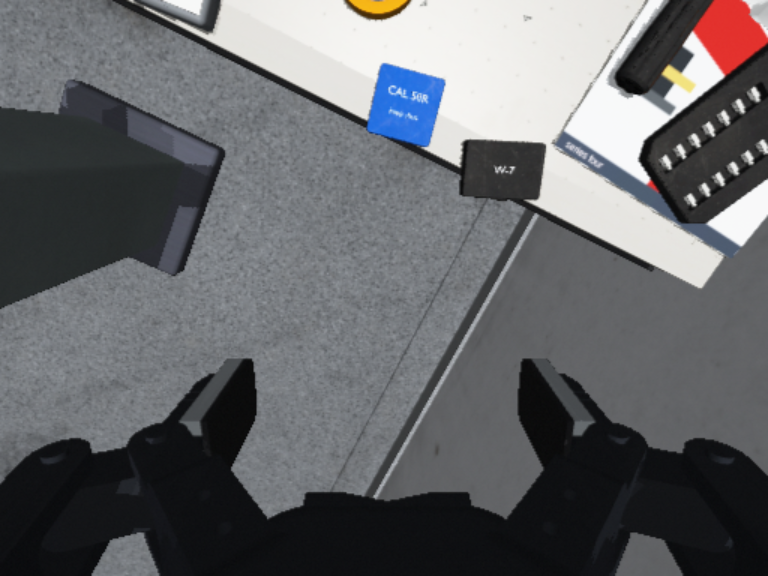

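```bash
cat > h.py <<'E'
from plant import *
import cv2, numpy as np
def ray(c,u,v):
    R=cv2.Rodrigues(np.array(c["rvec"],float))[0]; t=np.array(c["tvec"],float).ravel()
    K=np.array(c["camera_matrix"]); d=R.T@np.linalg.inv(K)@np.array([u,v,1.0]); o=-R.T@t
    return o,d
def onz(c,u,v,z):
    o,d=ray(c,u,v); return o+d*(z-o[2])/d[2]
def tri(c1,p1,c2,p2):
    o1,d1=ray(c1,*p1);o2,d2=ray(c2,*p2); d1/=np.linalg.norm(d1);d2/=np.linalg.norm(d2)
    A=np.stack([d1,-d2],1); s=np.linalg.lstsq(A,o2-o1,rcond=None)[0]
    a=o1+s[0]*d1;b=o2+s[1]*d2; return (a+b)/2,np.linalg.norm(a-b)
def proj(c,P):
    return cv2.projectPoints(np.array(P,float).reshape(-1,3),np.array(c["rvec"],float),np.array(c["tvec"],float),np.array(c["camera_matrix"]),None)[0].reshape(-1,2)
def save(n,f,crop=None,s=1):
    if crop: u0,v0,u1,v1=crop; f=f[v0:v1,u0:u1]
    cv2.imwrite("pics/"+n,cv2.resize(np.ascontiguousarray(f[:,:,::-1]),None,fx=s,fy=s,interpolation=cv2.INTER_CUBIC))
def keep(c,n):
    import pickle; pickle.dump(c,open(n,"wb"))
def load(n):
    import pickle; return pickle.load(open(n,"rb"))
E
python3 - <<'E'
from h import *
c=camera("top"); keep(c,"top0.pkl")
save("tA.png",c["frame"],(110,120,240,215),6); save("tB.png",c["frame"],(240,170,400,240),5)
c=camera("scene"); keep(c,"scene0.pkl"); save("sA.png",c["frame"],(120,140,340,290),3.6)
E
```

```text
(no output)
```

View pics/tA.png

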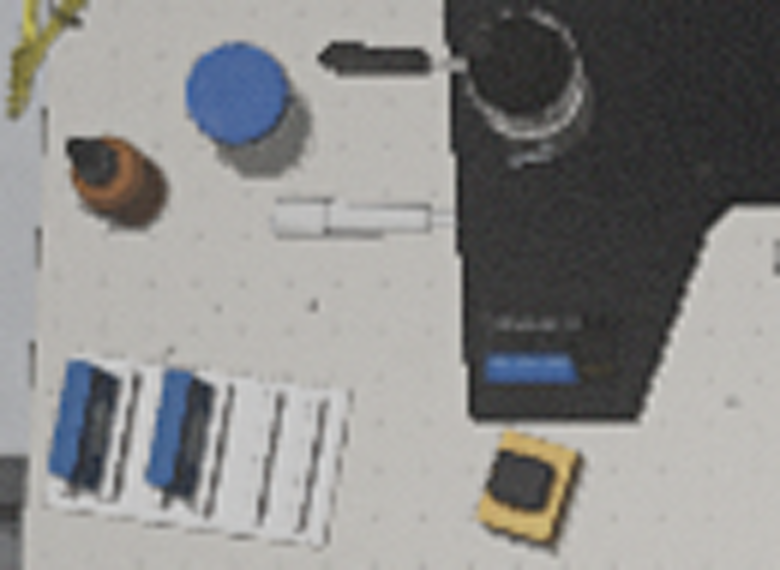

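View pics/tB.png

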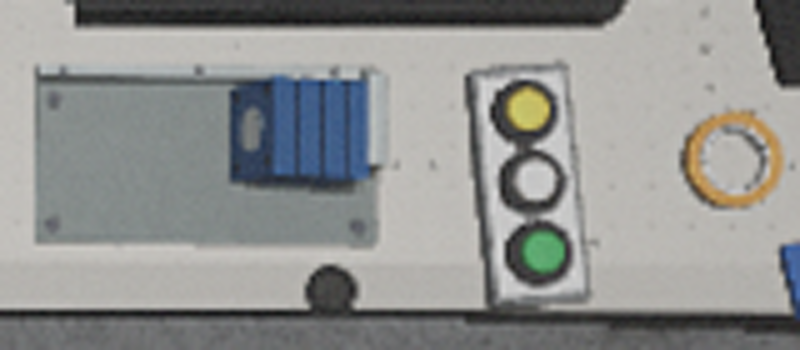

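View pics/sA.png

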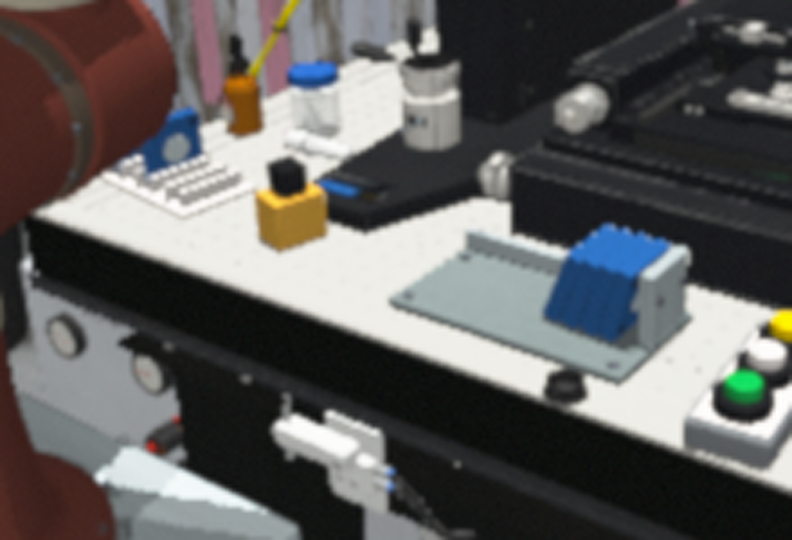

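```bash
python3 - <<'E'
from h import *
c=load("top0.pkl")
A=lambda x,y:(110+x/6-.5,120+y/6-.5); B=lambda x,y:(240+x/5-.5,170+y/5-.5)
for n,p,z in [("nestTL",B(38,68),.026),("nest BL",B(37,243),.008),("nest BR",B(376,245),.008),("fenceR",B(385,70),.05),
 ("stand p1 top L",A(70,360),.07),("p1 topbot",A(55,485),.07),("p2 t",A(175,370),.07),("p2b",A(158,488),.07),("standBR",A(322,547),.0),("standTR",A(350,390),.0),("standBL",A(45,505),0),
 ("block grip",A(522,480),.073),("blk TL",A(508,430),.045),("blk TR",A(582,455),.045),("blk BL",A(478,522),.045),("blk BR",A(555,550),.045),
 ("yel",B(529,108),.04),("whi",B(540,182),.04),("gre",B(546,250),.04),("roll",B(733,160),.016),("bottle",A(90,160),.108),
 ("rowTL",B(273,80),.06),("rowBR",B(365,180),.06)]:
    print(n,np.round(onz(c,*p,z),4))
import scipy.spatial.transform as T
q=sense()["orientation"]; print(T.Rotation.from_quat(np.r_[q[1:],q[0]]).as_matrix().round(3))
E
```

```text
nestTL [ 0.4952 -0.0331  0.026 ]
nest BL [ 0.387 -0.033  0.008]
nest BR [ 0.387  -0.2452  0.008 ]
fenceR [ 0.4916 -0.2472  0.05  ]
stand p1 top L [0.4978 0.3495 0.07  ]
p1 topbot [0.434 0.354 0.07 ]
p2 t [0.4929 0.2959 0.07  ]
p2b [0.4328 0.3019 0.07  ]
standBR [0.4095 0.2322 0.    ]
standTR [0.4931 0.2202 0.    ]
standBL [0.4309 0.3795 0.    ]
block grip [0.4375 0.118  0.073 ]
blk TL [0.4664 0.1295 0.045 ]
blk TR [0.4537 0.0912 0.045 ]
blk BL [0.4189 0.1437 0.045 ]
blk BR [0.4048 0.1039 0.045 ]
yel [ 0.4698 -0.3369  0.04  ]
whi [ 0.424  -0.3427  0.04  ]
gre [ 0.3822 -0.3454  0.04  ]
roll [ 0.4408 -0.468   0.016 ]
bottle [0.5931 0.3332 0.108 ]
rowTL [ 0.4836 -0.1775  0.06  ]
rowBR [ 0.4226 -0.233   0.06  ]
[[-0.902 -0.     0.431]
 [-0.431  0.001 -0.902]
 [-0.    -1.    -0.001]]
```

```bash
python3 -m jog '[[0,0,-1.5,0,7],[0,0,-3,0,14],[0,0,-5,0,21],[0,0,-5,0,25.5],[0,0,-5,0,25.5],[0,0,-5,0,25.5]]'; python3 - <<'E'
from h import *
from scipy.spatial.transform import Rotation as T
s=sense();q=s["orientation"]; print(s["eef_pos"],s["joint_positions"],T.from_quat(np.r_[q[1:],q[0]]).as_matrix().round(4).tolist())
E
```

```text
time_s: 0.75
eef_pos: [0.2694, -0.5638, 0.292]
orientation: [0.001, -0.001, 0.707, -0.707]
ft_force: [0.4, 0.3, -0.6]
opening: 1.0
[ 0.26942904 -0.56376283  0.29201024] [-1.24402175e+00  2.80248228e-02  1.55593904e+00  3.48234127e-05
  1.55808045e+00  3.23935694e-01] [[-1.0, -0.0001, 0.0028], [-0.0028, 0.0004, -1.0], [0.0001, -1.0, -0.0004]]
```

```bash
python3 -m jog '[[0,-4,0,-1,0],[0,-8,0,-3,0],[0,-12,0,-6,0],[0,-15,0,-10,0],[0,-16,0,-14,0],[0,-16,0,-18,0],[0,-16,0,-22,0],[0,-16,0,-26,0],[0,-16,0,-30,0],[0,-16,0,-34,0]]'; python3 -m jog '[[0,0,0,-4,0],[0,0,0,-8,0],[0,0,0,-12,0],[0,0,0,-16,0],[0,0,0,-16,0]]';  python3 - <<'E'
from h import *
c=camera("wrist"); keep(c,"w1.pkl"); save("w1.png",c["frame"],None,1.5)
o,d=ray(c,256,192); print(o,d,sense()["eef_pos"])
E
```

```text
time_s: 1.58
eef_pos: [0.4285, -0.2297, 0.2907]
orientation: [0.0, -0.002, 0.708, -0.707]
ft_force: [0.2, -0.2, 0.4]
opening: 1.0
time_s: 2.0
eef_pos: [0.4284, -0.0663, 0.2913]
orientation: [0.003, -0.004, 0.708, -0.706]
ft_force: [-0.1, -0.7, -0.2]
opening: 0.996
[ 0.49977259 -0.06551509  0.42283952] [-0.29468065  0.00480908 -0.95566938] [ 0.42862393 -0.06893206  0.29129676]
```

View pics/w1.png

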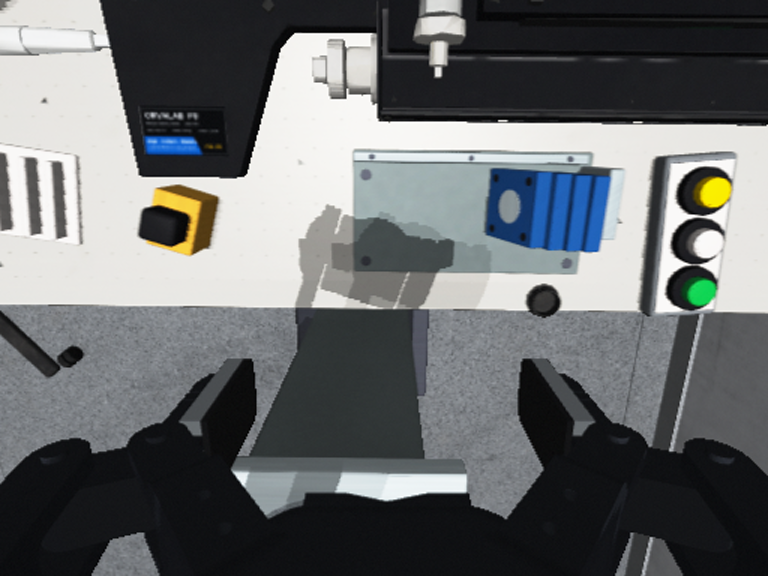

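```bash
python3 - <<'E'
from h import *
c=camera("wrist"); keep(c,"w1.pkl"); save("w1a.png",c["frame"],(225,90,425,215),4); save("w1b.png",c["frame"],(420,90,500,220),4.5)
print(sense()["eef_pos"])
E
python3 -m jog '[[0,0,0,-4,0],[0,0,0,-8,0],[0,0,0,-12,0],[0,0,0,-16,0],[0,0,0,-20,0],[0,0,0,-24,0],[0,0,0,-28,0],[0,0,0,-30,0],[0,0,0,-30,0],[0,0,0,-30,0]]';  python3 - <<'E'
from h import *
c=camera("wrist"); keep(c,"w2.pkl"); save("w2.png",c["frame"],None,1.5)
E
```

```text
[ 0.42875356 -0.07059094  0.29135293]
time_s: 2.93
eef_pos: [0.4293, 0.2276, 0.2913]
orientation: [0.0, 0.001, -0.707, 0.708]
ft_force: [-1.5, -0.5, -0.4]
opening: 1.001
```

View pics/w1a.png

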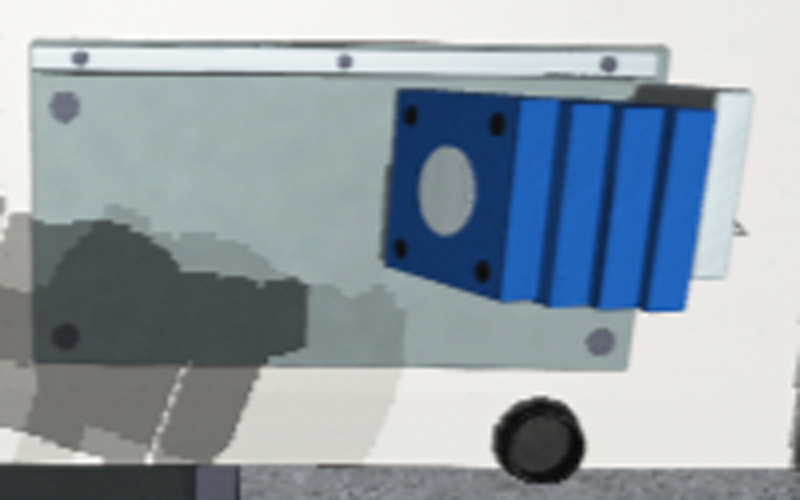

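View pics/w1b.png

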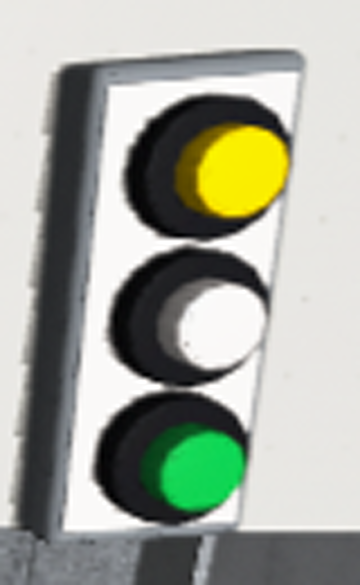

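View pics/w2.png

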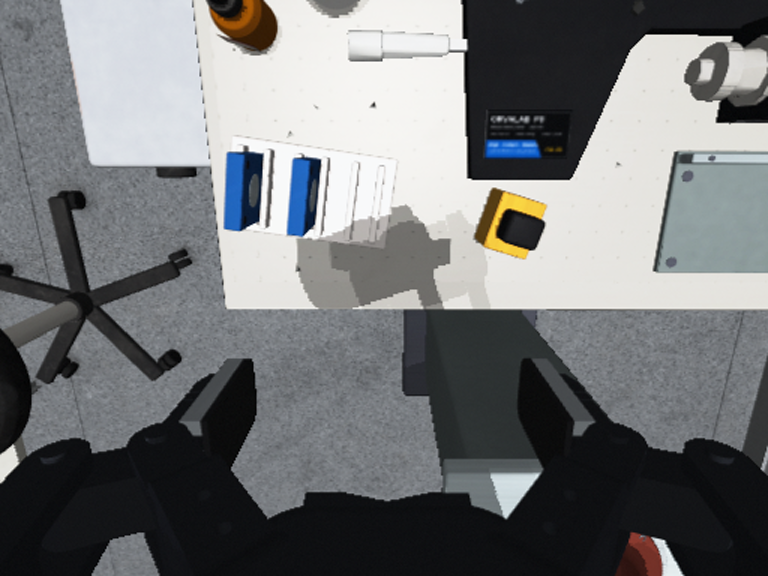

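```bash
python3 - <<'E'
from h import *
c=load("w2.pkl"); save("w2a.png",c["frame"],(140,80,280,185),5.5); save("w2b.png",c["frame"],(300,110,390,185),6)
c=load("w1.pkl");A=lambda x,y:(225+(x+.5)/4-.5,90+(y+.5)/4-.5)
for n,p,z in [("FL",A(35,363),.008),("FR",A(627,370),.008),("fenceinL",A(32,72),.026),("fenceinR",A(660,77),.026),("fenceoutL",A(32,42),.026),("fenceoutR",A(667,48),.026),
 ("bs top TL",A(716,90),.068),("bs TR",A(750,90),.068),("bs BR",A(722,277),.068),("bs BL",A(693,277),.068),
 ("p4 topL",A(520,98),.068),("p4botL",A(502,300),.068),("p4topR",A(560,100),.064),("p3 R",A(614,104),.068),("foot4 L",A(398,90),.0),("foot bot",A(386,264),.008)]:
  print(n,onz(c,*p,z).round(4))
B=lambda x,y:(420+(x+.5)/4.5-.5,90+(y+.5)/4.5-.5)
t=load("top0.pkl");B2=lambda x,y:(240+x/5-.5,170+y/5-.5)
for n,p,p2 in [("yel",B(240,171),B2(529,108)),("whi",B(221,325),B2(540,182)),("gre",B(201,470),B2(546,250))]:
  print(n,onz(c,*p,.04).round(4),tri(c,p,t,p2))
E
```

```text
FL [ 0.3893 -0.0338  0.008 ]
FR [ 0.3887 -0.2478  0.008 ]
fenceinL [ 0.491  -0.0357  0.026 ]
fenceinR [ 0.4914 -0.2381  0.026 ]
fenceoutL [ 0.5003 -0.0358  0.026 ]
fenceoutR [ 0.5004 -0.2392  0.026 ]
bs top TL [ 0.4888 -0.2368  0.068 ]
bs TR [ 0.4889 -0.2466  0.068 ]
bs BR [ 0.4341 -0.2468  0.068 ]
bs BL [ 0.4341 -0.238   0.068 ]
p4 topL [ 0.486  -0.1804  0.068 ]
p4botL [ 0.4264 -0.181   0.068 ]
p4topR [ 0.4854 -0.1934  0.064 ]
p3 R [ 0.4846 -0.2078  0.068 ]
foot4 L [ 0.4856 -0.1596  0.    ]
foot bot [ 0.4265 -0.158   0.008 ]
yel [ 0.4698 -0.3407  0.04  ] (array([ 0.46965239, -0.3361013 ,  0.04601288]), np.float64(0.0013598895832832609))
whi [ 0.4258 -0.3447  0.04  ] (array([ 0.42497339, -0.34312381,  0.04107715]), np.float64(0.0025173704487168897))
gre [ 0.3816 -0.348   0.04  ] (array([ 0.38236966, -0.34504409,  0.04354619]), np.float64(0.0009717282986420091))
```

View pics/w2a.png

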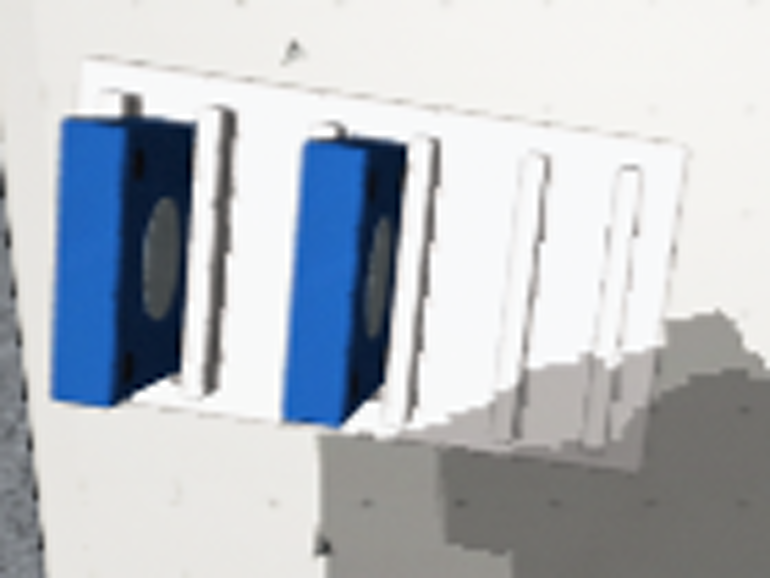

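View pics/w2b.png

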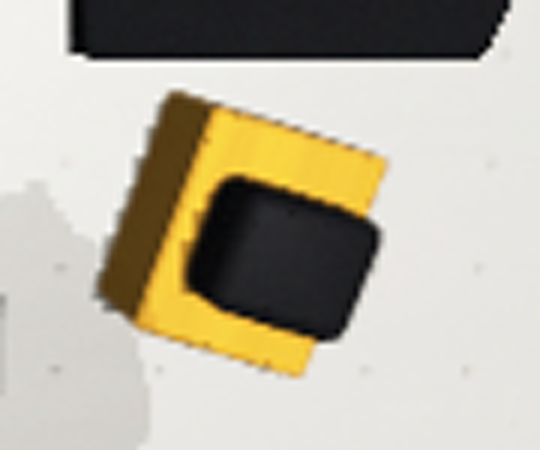

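```bash
python3 - <<'E'
from h import *
c=load("w2.pkl");t=load("top0.pkl")
A=lambda x,y:(140+(x+.5)/5.5-.5,80+(y+.5)/5.5-.5);T=lambda x,y:(110+(x+.5)/6-.5,120+(y+.5)/6-.5)
B=lambda x,y:(300+(x+.5)/6-.5,110+(y+.5)/6-.5)
def quad(n,ps,z,f):
  P=np.array([onz(c,*f(*p),z) for p in ps]); print(n,P.round(4)[:,:2].tolist(),"mid",P.mean(0).round(4))
quad("p7",[(62,118),(128,120),(112,405),(52,402)],.07,A)
quad("p6",[(303,140),(367,150),(340,428),(285,420)],.07,A)
quad("blk",[(213,107),(387,158),(302,377),(137,325)],.045,B)
quad("rib",[(238,176),(381,222),(335,342),(197,295)],.073,B)
quad("stand",[(84,58),(688,148),(640,470),(128,405)],0.006,A)
print(tri(c,A(335,145),t,T(182,372)),tri(c,A(312,424),t,T(160,487)))
print(tri(c,B(300,242),t,T(522,480)),tri(c,B(387,158),t,T(582,455)),tri(c,B(302,377),t,T(555,550)))
print(sense()["eef_pos"])
E
```

```text
p7 [[0.4998, 0.3492], [0.4994, 0.3356], [0.44, 0.3443], [0.4406, 0.3572]] mid [0.4699 0.3466 0.07  ]
p6 [[0.4955, 0.2996], [0.4935, 0.2864], [0.435, 0.295], [0.4367, 0.3069]] mid [0.4652 0.297  0.07  ]
blk [[0.4686, 0.1308], [0.4581, 0.0934], [0.4109, 0.107], [0.4224, 0.1437]] mid [0.44   0.1187 0.045 ]
rib [[0.4578, 0.1322], [0.4489, 0.1033], [0.4248, 0.1101], [0.4343, 0.1384]] mid [0.4414 0.121  0.073 ]
stand [[0.5135, 0.3644], [0.4929, 0.2181], [0.4122, 0.2298], [0.4289, 0.3612]] mid [0.4619 0.2934 0.006 ]
(array([0.49417239, 0.2961489 , 0.05337175]), np.float64(0.00018245091598387001)) (array([0.43406981, 0.30314725, 0.06023027]), np.float64(6.836359373005841e-05))
(array([0.44083743, 0.11744774, 0.06343171]), np.float64(0.0058943724396147085)) (array([0.45581723, 0.09114663, 0.03655147]), np.float64(0.003103073006792429)) (array([0.40679188, 0.10412694, 0.03306297]), np.float64(0.003162049796552518))
[0.42937177 0.22692057 0.2914066 ]
```

```bash
python3 -m jog '[[0.5,-1.5,4,-3,3],[0.5,-3,8,-6,6],[0.5,-3.6,12,-7,7.9],[0.5,-3.6,15.5,-7,7.9],[0.5,-3.6,15.5,-7,7.9],[0.5,-3.6,15.5,-7,7.9]]';  python3 - <<'E'
from h import *
c=camera("wrist"); keep(c,"w3.pkl"); save("w3.png",c["frame"],None,1.5);print(sense()["eef_pos"])
E
```

```text
time_s: 3.48
eef_pos: [0.4626, 0.2953, 0.1323]
orientation: [0.052, -0.046, -0.704, 0.707]
ft_force: [-0.9, -0.1, 0.3]
opening: 0.499
[0.46439465 0.29617335 0.13593265]
```

View pics/w3.png

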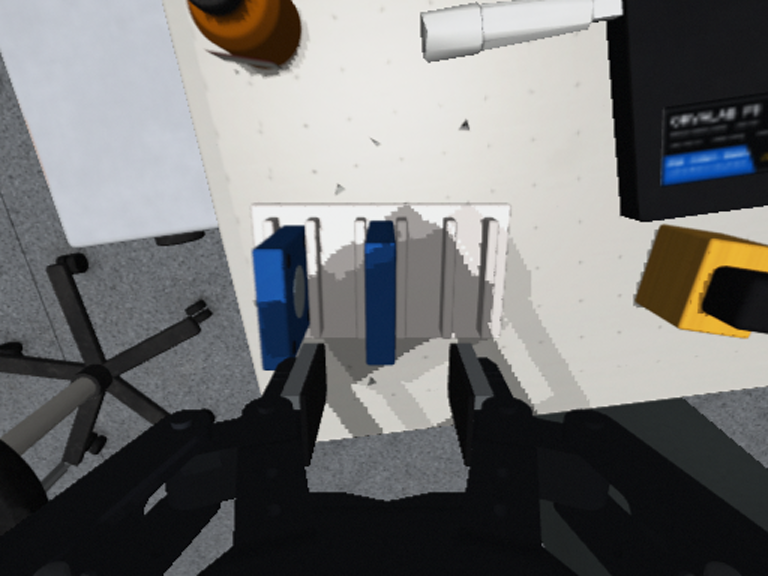

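```bash
python3 - <<'E'
from h import *
c=load("w3.pkl");c2=load("w2.pkl"); S=lambda x,y:(x/1.5-.17,y/1.5-.17)
for p in [(366,246),(395,246),(395,362),(366,364)]: print(onz(c,*S(*p),.07).round(4))
A=lambda x,y:(140+(x+.5)/5.5-.5,80+(y+.5)/5.5-.5)
for a,b in [((366,246),(303,140)),((395,246),(367,150)),((395,362),(340,428)),((366,364),(285,420))]: print(tri(c,S(*a),c2,A(*b)))
E
```

```text
[0.4943 0.3    0.07  ]
[0.4925 0.2873 0.07  ]
[0.4364 0.2948 0.07  ]
[0.4373 0.3087 0.07  ]
(array([0.4952702 , 0.29932372, 0.07341945]), np.float64(0.0009679859273644888))
(array([0.49312784, 0.28677009, 0.07096019]), np.float64(0.0013015243937535708))
(array([0.43460744, 0.29525861, 0.06693546]), np.float64(0.0007799576768078875))
(array([0.43586634, 0.30839535, 0.06656866]), np.float64(0.0014445448764008805))
```

```bash
python3 -m jog '[[0.5,0,3,-0.1,0],[0.5,0,6,-0.1,0],[0.5,0,8,-0.1,0],[0.5,0,8.6,-0.1,0],[0.5,0,8.6,-0.1,0],[1,0,8.6,-0.1,0],[1,0,8.6,-0.1,0],[1,0,8.6,-0.1,0],[1,0,8.6,-0.1,0],[1,0,8.6,-0.1,0]]';  python3 - <<'E'
from h import *
c=camera("wrist"); keep(c,"w4.pkl"); save("w4.png",c["frame"],None,1.5);print(sense()["eef_pos"],sense()["ft_force"],sense()["opening"])
E
```

```text
time_s: 4.37
eef_pos: [0.467, 0.2993, 0.0544]
orientation: [-0.047, 0.05, 0.706, -0.705]
ft_force: [-0.7, -3.1, 7.0]
opening: 0.148
[0.46700019 0.29933329 0.05444197] [-0.2658218  -3.39197355  6.99321586] 0.15118069927824312
```

View pics/w4.png

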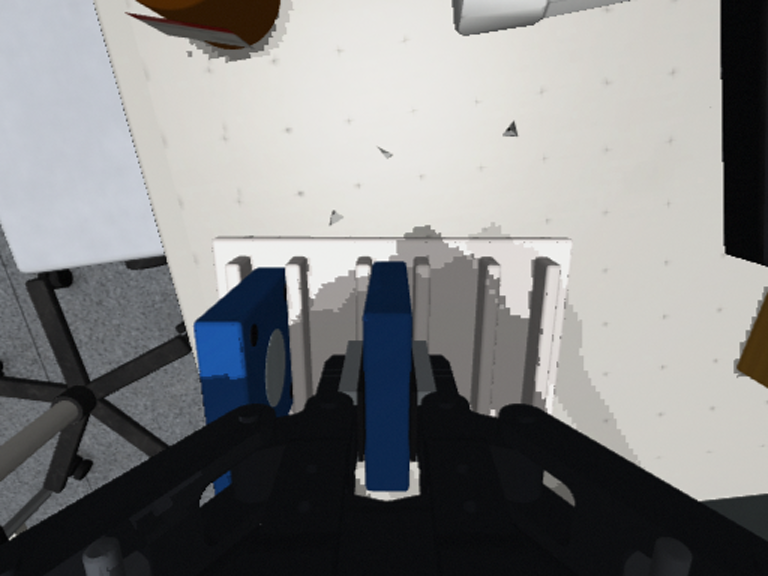

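```bash
python3 -m jog '[[1,0,-2,0,0],[1,0,-5,0,0],[1,0,-8,0,0],[1,0,-11,0,-4],[1,0,-11.5,0,-7.9],[1,0,-11.5,0,-7.9],[1,0,-11.5,0,-7.9]]';  python3 - <<'E'
from h import *
from scipy.spatial.transform import Rotation as T
c=camera("wrist"); keep(c,"w5.pkl"); save("w5.png",c["frame"],None,1.5)
s=sense();q=s["orientation"]; print(s["eef_pos"],s["opening"],s["ft_force"],T.from_quat(np.r_[q[1:],q[0]]).as_matrix().round(4).tolist())
E
```

```text
time_s: 5.0
eef_pos: [0.465, 0.2992, 0.167]
orientation: [0.0, 0.001, 0.707, -0.707]
ft_force: [-0.3, 0.1, -1.4]
opening: 0.148
[0.46437216 0.29885374 0.16555227] 0.1532746026940506 [ 0.34515155  0.47568026 -1.86701908] [[-1.0, -0.0011, -0.0008], [0.0008, -0.0004, -1.0], [0.0011, -1.0, 0.0004]]
```

View pics/w5.png

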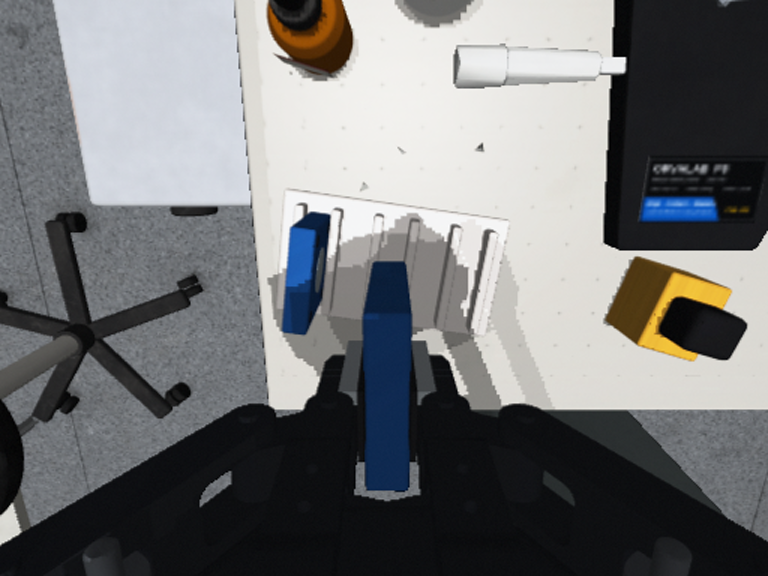

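```bash
python3 - <<'E'
from h import *
c=load("w5.pkl"); S=lambda x,y:(x/1.5-.17,y/1.5-.17)
for p in [(364,313),(410,313),(409,490),(365,490)]: print(onz(c,*S(*p),.1815).round(4))
E
```

```text
[0.4931 0.3059 0.1815]
[0.4931 0.2931 0.1815]
[0.4334 0.2925 0.1815]
[0.4334 0.3065 0.1815]
```

```bash
python3 -m jog '[[1,0.3,0,3,0],[1,0.3,0,7,0],[1,0.3,0,11,0],[1,0.3,0,15,0],[1,0.3,0,19,0],[1,0.3,0,23,0],[1,0.3,0,27,0],[1,0.3,0,31,0],[1,0.3,0,35,0],[1,0.3,0,39,0]]'; python3 -m jog '[[1,0,0,3,0],[1,0,0,4.9,0],[1,0,3,4.9,0],[1,0,6,4.9,0],[1,0,8,4.9,0],[1,0,8,4.9,0],[1,0,8,4.9,0]]';  python3 - <<'E'
from h import *
c=camera("wrist"); keep(c,"w6.pkl"); save("w6.png",c["frame"],None,1.5)
s=sense(); print(s["eef_pos"],s["opening"],s["ft_force"])
E
```

```text
time_s: 5.88
eef_pos: [0.4607, -0.0924, 0.1643]
orientation: [-0.001, -0.001, 0.708, -0.707]
ft_force: [0.5, -0.5, -1.7]
opening: 0.156
time_s: 6.47
eef_pos: [0.4603, -0.139, 0.0838]
orientation: [-0.002, -0.002, 0.708, -0.706]
ft_force: [0.7, 0.3, -1.2]
opening: 0.156
[ 0.461877   -0.13966839  0.08581568] 0.15289104845496304 [ 0.66038541 -0.16214493 -0.4730972 ]
```

View pics/w6.png

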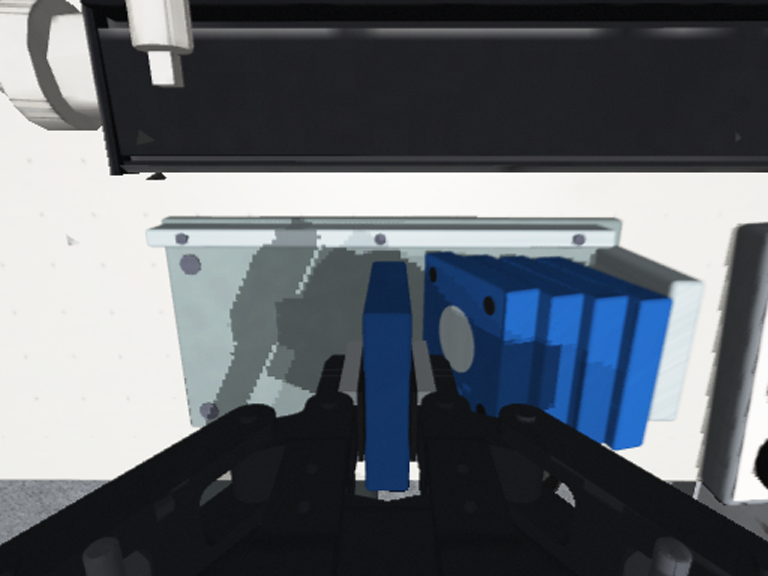

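```bash
python3 -m jog '[[1,0,1.5,0,0],[1,0,2.4,0,0],[1,0,2.7,0,0],[1,0,2.9,0,0],[1,0,2.9,0,0]]';  python3 - <<'E'
from h import *
s=sense(); print(s["eef_pos"],s["opening"],s["ft_force"])
E
```

```text
time_s: 6.93
eef_pos: [0.4651, -0.1428, 0.0706]
orientation: [-0.0, 0.002, -0.705, 0.709]
ft_force: [-37.0, 7.0, 66.5]
opening: 0.148
[ 0.46511468 -0.14284558  0.07060034] 0.14824326141963642 [-37.01475118   7.04861331  66.51665283]
```

```bash
python3 -m jog '[[1,0,-1.5,0,0],[1,0,-2.9,0,0],[1,0,-2.9,0,0]]';  python3 - <<'E'
from h import *
c=camera("wrist"); keep(c,"w7.pkl"); save("w7.png",c["frame"],None,1.5)
s=sense(); print(s["eef_pos"],s["opening"],s["ft_force"])
S=lambda x,y:(x/1.5-.17,y/1.5-.17)
c=load("w6.pkl")
for p in [(150,246),(165,247),(616,247)]: print(onz(c,*S(*p),.026).round(4))
for p in [(364,313),(410,313),(409,490),(365,490)]: print(onz(c,*S(*p),.1013).round(4))
E
```

```text
time_s: 7.18
eef_pos: [0.4658, -0.1414, 0.0919]
orientation: [-0.004, -0.003, -0.706, 0.709]
ft_force: [1.3, -0.5, -1.0]
opening: 0.153
[ 0.46474    -0.14091614  0.08982738] 0.15434768460685203 [ 0.71852546 -0.08345942 -1.70393898]
[ 0.4921 -0.0362  0.026 ]
[ 0.4917 -0.0426  0.026 ]
[ 0.4918 -0.2374  0.026 ]
[ 0.4896 -0.1325  0.1013]
[ 0.4896 -0.145   0.1013]
[ 0.4313 -0.1456  0.1013]
[ 0.4312 -0.132   0.1013]
```

View pics/w7.png

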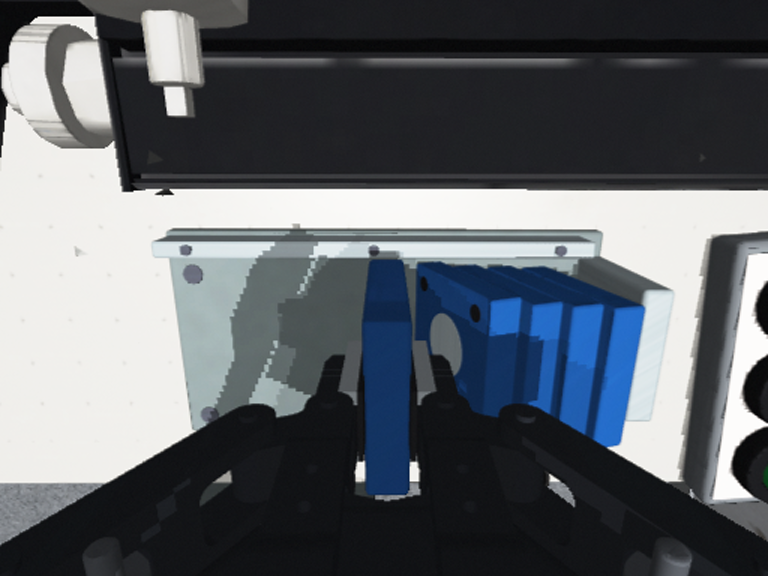

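```bash
python3 -m jog '[[1,0,0,0,0],[1,0,0,0,0]]';python3 -m jog '[[1,0,0,0,0],[1,0,0,0,0]]'; python3 - <<'E'
from h import *
c=camera("wrist"); keep(c,"w7.pkl")
s=sense(); print(s["eef_pos"],s["opening"],s["ft_force"])
S=lambda x,y:(x/1.5-.17,y/1.5-.17)
for n in ["w6.pkl"]:
  c=load(n)
  for p in [(372,262),(405,262)]: print(onz(c,*S(*p),.037).round(4))
c=load("w7.pkl")
save("w8.png",c["frame"],(220,150,300,340),3.1)
E
```

```text
time_s: 7.4
eef_pos: [0.4619, -0.1396, 0.0856]
orientation: [-0.0, -0.001, 0.707, -0.707]
ft_force: [-0.3, 0.8, -1.5]
opening: 0.152
time_s: 7.57
eef_pos: [0.4616, -0.1396, 0.0852]
orientation: [-0.0, -0.001, 0.707, -0.707]
ft_force: [-0.2, 0.3, -0.0]
opening: 0.15
[ 0.46173701 -0.13966984  0.08529457] 0.1501922893972556 [-0.29631851 -0.77247341 -1.51173471]
[ 0.4878 -0.1325  0.037 ]
[ 0.4878 -0.146   0.037 ]
```

View pics/w8.png

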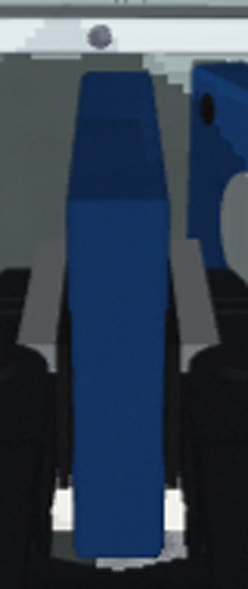

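```bash
python3 - <<'E'
from h import *
c=load("w7.pkl"); S=lambda x,y:(220+(x+.5)/3.1-.5,150+(y+.5)/3.1-.5)
z0=.0853
for p,z in [((68,200),z0+.0156),((168,200),z0+.0156),((75,555),z0+.0156),((163,555),z0+.0156),((78,73),z0-.0484),((150,73),z0-.0484)]: print(onz(c,*S(*p),z).round(4))
E
```

```text
[ 0.4876 -0.1325  0.1009]
[ 0.4876 -0.146   0.1009]
[ 0.4297 -0.1328  0.1009]
[ 0.4298 -0.1462  0.1009]
[ 0.4897 -0.1312  0.0369]
[ 0.4897 -0.1456  0.0369]
```

```bash
python3 -m jog '[[1,0.3,0,0,0],[1,0.3,0,0,0],[1,0.3,0.4,0,0],[1,0.3,0.8,0,0],[1,0.3,1.2,0,0],[1,0.3,1.6,0,0],[1,0.3,2.0,0,0],[1,0.3,2,0,0],[1,0.3,2,0,0]]';  python3 - <<'E'
from h import *
s=sense(); print(s["eef_pos"],s["opening"],s["ft_force"])
E
```

```text
time_s: 8.37
eef_pos: [0.459, -0.1398, 0.0658]
orientation: [-0.0, -0.001, 0.707, -0.707]
ft_force: [0.1, 0.5, -1.8]
opening: 0.151
[ 0.45902136 -0.13980729  0.06582581] 0.15095821122743236 [ 0.14793326  0.5124614  -1.79690865]
```

Clear of the fence. Down the last centimetre gently.

```bash
python3 -m jog '[[1,0,0.4,0,0],[1,0,0.7,0,0],[1,0,0.7,0,0]]'; python3 -m jog '[[1,0,0.2,0,0],[1,0,0.2,0,0]]'
```

```text
time_s: 8.62
eef_pos: [0.4589, -0.1397, 0.0586]
orientation: [-0.0, -0.001, 0.707, -0.707]
ft_force: [-0.9, 0.5, -1.0]
opening: 0.15
time_s: 8.78
eef_pos: [0.4591, -0.1399, 0.057]
orientation: [0.0, -0.0, 0.707, -0.707]
ft_force: [-0.5, 0.3, -1.0]
opening: 0.152
```

```bash
python3 -m jog '[[1,0,0.2,0,0],[1,0,0.2,0,0]]'; python3 -m jog '[[1,0,0.2,0,0],[1,0,0.2,0,0]]'
```

```text
time_s: 8.95
eef_pos: [0.4597, -0.1401, 0.056]
orientation: [-0.0, 0.0, -0.707, 0.707]
ft_force: [-1.1, 0.6, 1.7]
opening: 0.147
time_s: 9.12
eef_pos: [0.4602, -0.1402, 0.0556]
orientation: [0.0, -0.0, 0.707, -0.707]
ft_force: [-2.9, 2.2, 11.8]
opening: 0.152
```

```bash
python3 -m jog '[[0.65,0,-0.2,0,0],[0.65,0,-0.2,0,0],[0.65,0,-0.2,0,0],[0.65,0,-0.2,0,0],[0.65,0,-1.5,0,0],[0.65,0,-4,0,0],[0.65,0,-8,0,0],[0.6,0,-11,0,0],[0.5,0,-11,0,0],[0.5,0,-11,0,0]]'; python3 - <<'E'
from h import *
c=camera("wrist"); keep(c,"w9.pkl"); save("w9.png",c["frame"],None,1.5)
s=sense(); print(s["eef_pos"],s["opening"],s["ft_force"])
E
```

```text
time_s: 9.95
eef_pos: [0.4607, -0.1406, 0.1657]
orientation: [-0.002, -0.001, -0.706, 0.708]
ft_force: [0.0, 0.6, -0.2]
opening: 0.497
[ 0.45936402 -0.13999551  0.1633831 ] 0.5007911207812794 [-1.53079193 -0.38772381 -0.22921549]
```

View pics/w9.png

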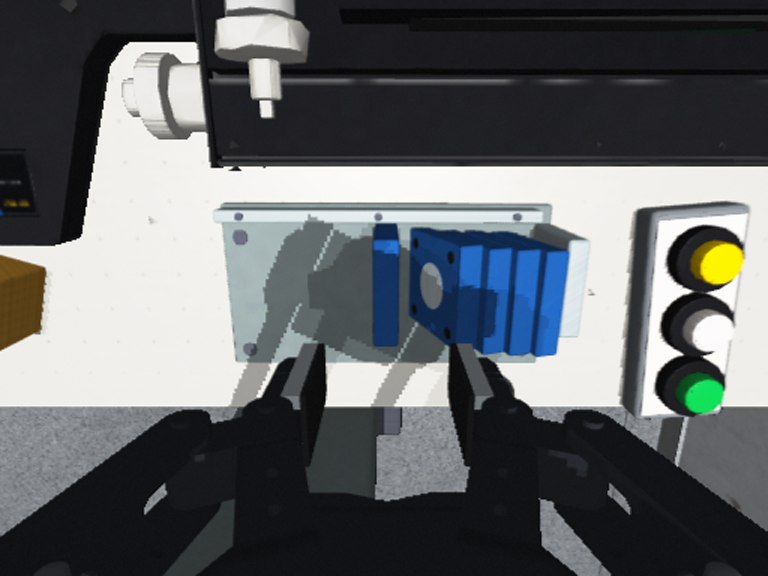

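```bash
python3 -m jog '[[0.5,0,0,-4,0],[0.5,0,0,-8,0],[0.5,0,0,-12,0],[0.5,0,0,-16,0],[0.5,0,0,-20,0],[0.5,0,0,-24,0],[0.5,0,0,-28,0],[0.5,0,0,-32,0],[0.5,-0.5,0,-36,0],[0.5,-1.1,0,-40,0]]'; python3 -m jog '[[0.5,0,0,-4,3],[0.5,0,0,-7.5,6],[0.5,0,0,-8.7,7.9],[0.5,0,3,-8.7,7.9],[0.5,0,3,-8.7,7.9],[0.5,0,3,-8.7,7.9],[0.5,0,3,-8.7,7.9]]';  python3 - <<'E'
from h import *
c=camera("wrist"); keep(c,"w10.pkl"); save("w10.png",c["frame"],None,1.5)
s=sense(); print(s["eef_pos"],s["opening"],s["ft_force"])
E
```

```text
time_s: 10.83
eef_pos: [0.468, 0.2617, 0.1604]
orientation: [0.001, 0.002, -0.706, 0.708]
ft_force: [1.4, -0.8, 0.2]
opening: 0.5
time_s: 11.42
eef_pos: [0.4692, 0.3462, 0.132]
orientation: [0.05, -0.048, -0.705, 0.706]
ft_force: [0.5, 0.1, -0.0]
opening: 0.502
[0.46991704 0.34645445 0.13322055] 0.49812983740333144 [-0.55141626  0.36490311  0.2690054 ]
```

View pics/w10.png

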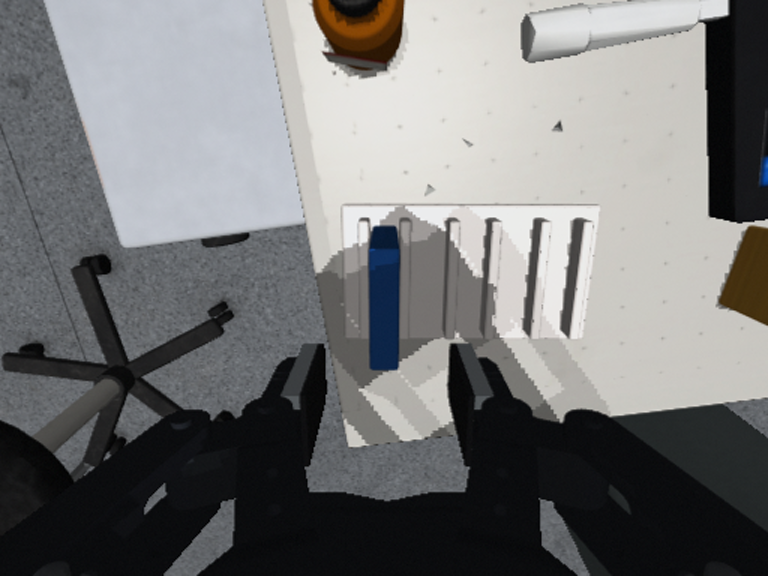

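```bash
python3 -m jog '[[0.5,0,3,0,0],[0.5,0,6,0,0],[0.5,0,7.5,0,0],[0.5,0,8,0,0],[0.5,0,8,0,0],[1,0,8,0,0],[1,0,7.8,0,0],[1,0,7.6,0,0],[1,0,7.6,0,0],[1,0,7.6,0,0]]'; python3 -m jog '[[1,0,0,0,0],[1,0,0,0,0]]'
```

```text
time_s: 12.3
eef_pos: [0.4705, 0.3474, 0.0584]
orientation: [-0.048, 0.049, 0.706, -0.705]
ft_force: [-0.6, -0.8, 9.2]
opening: 0.147
time_s: 12.47
eef_pos: [0.4705, 0.3474, 0.0584]
orientation: [-0.048, 0.049, 0.706, -0.705]
ft_force: [-1.1, -1.0, 4.7]
opening: 0.152
```

```bash
python3 -m jog '[[1,0,-2,0,0],[1,0,-5,0,0],[1,0,-8,0,0],[1,0,-11,0,-4],[1,0,-11.5,0,-7.9],[1,0,-11.5,0,-7.9],[1,0,-11.5,0,-7.9],[1,0,-11.5,0,-7.9],[1,0,-11.5,0,-7.9]]';  python3 - <<'E'
from h import *
from scipy.spatial.transform import Rotation as T
c=camera("wrist"); keep(c,"w11.pkl"); save("w11.png",c["frame"],(220,150,300,340),3.1)
s=sense();q=s["orientation"]; print(s["eef_pos"],s["opening"],s["ft_force"],T.from_quat(np.r_[q[1:],q[0]]).as_matrix().round(4).tolist())
E
```

```text
time_s: 13.22
eef_pos: [0.4688, 0.3464, 0.1698]
orientation: [0.001, 0.001, -0.706, 0.708]
ft_force: [-0.6, -0.5, -1.5]
opening: 0.15
[0.46892171 0.34647884 0.17007988] 0.14619360249060048 [ 0.92783584 -0.33203311 -0.93961161] [[-1.0, -0.0032, 0.0], [0.0, -0.0018, -1.0], [0.0032, -1.0, 0.0018]]
```

View pics/w11.png

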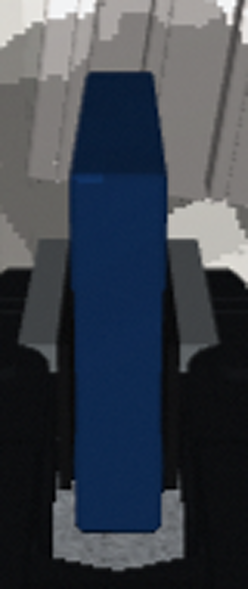

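```bash
python3 - <<'E'
from h import *
c=load("w11.pkl"); S=lambda x,y:(220+(x+.5)/3.1-.5,150+(y+.5)/3.1-.5)
z0=.17
for p,z in [((71,175),z0+.0116),((167,175),z0+.0116),((77,530),z0+.0116),((162,530),z0+.0116),((90,73),z0-.0524),((150,73),z0-.0524)]: print(onz(c,*S(*p),z).round(4))
c=load("w9.pkl");S=lambda x,y:(x/1.5-.17,y/1.5-.17)
for p in [(374,248),(399,248),(397,346),(375,346)]: print(onz(c,*S(*p),.072).round(4))
E
```

```text
[0.4969 0.3533 0.1816]
[0.4969 0.34   0.1816]
[0.4381 0.3531 0.1816]
[0.438  0.3399 0.1816]
[0.4958 0.3523 0.1176]
[0.4958 0.3401 0.1176]
[ 0.4847 -0.1339  0.072 ]
[ 0.4847 -0.1468  0.072 ]
[ 0.4299 -0.1462  0.072 ]
[ 0.4299 -0.1341  0.072 ]
```

```bash
python3 -m jog '[[1,1,0,3,0],[1,1,0,7,0],[1,1,0,11,0],[1,1,0,15,0],[1,1,0,19,0],[1,1,0,23,0],[1,1,0,27,0],[1,1,0,31,0],[1,1,0,35,0],[1,1,0,39,0]]'; python3 -m jog '[[1,0,0,3,0],[1,0,0,5.6,0],[1,0,2,5.6,0],[1,0,5,5.6,0],[1,0,7.5,5.6,0],[1,0,7.5,5.6,0],[1,0,7.5,5.6,0],[1,0,7.5,5.6,0],[1,0,7.5,5.6,0]]'
```

```text
time_s: 14.1
eef_pos: [0.4593, -0.0447, 0.1714]
orientation: [-0.0, -0.0, 0.707, -0.707]
ft_force: [1.4, 0.1, -0.8]
opening: 0.141
time_s: 14.85
eef_pos: [0.4616, -0.0993, 0.0993]
orientation: [-0.001, -0.001, -0.707, 0.708]
ft_force: [0.3, 0.5, -0.7]
opening: 0.153
```

```bash
python3 -m jog '[[1,0,0,0,0],[1,0,0,0,0],[1,0,0,0,0]]'; python3 - <<'E'
from h import *
c=camera("wrist"); keep(c,"w12.pkl"); save("w12.png",c["frame"],None,1.5)
E
```

```text
time_s: 15.1
eef_pos: [0.4609, -0.0991, 0.0984]
orientation: [-0.001, -0.0, -0.707, 0.707]
ft_force: [0.7, 0.1, -1.0]
opening: 0.151
```

View pics/w12.png

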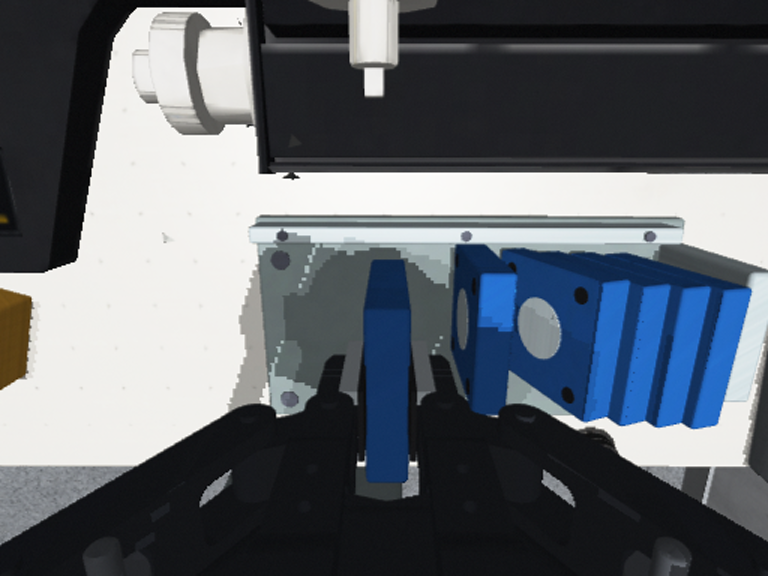

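```bash
python3 -m jog '[[1,0.15,0,-0.5,0],[1,0.15,0,-0.5,0],[1,0.15,0.8,-0.5,0],[1,0.15,1.6,-0.5,0],[1,0.15,2.2,-0.5,0],[1,0.15,2.8,-0.5,0],[1,0.15,3.3,-0.5,0],[1,0.15,3.3,-0.5,0],[1,0.15,3.3,-0.5,0]]'; python3 -m jog '[[1,0,0.2,0,0],[1,0,0.4,0,0],[1,0,0.4,0,0]]'
```

```text
time_s: 15.9
eef_pos: [0.4584, -0.0938, 0.0637]
orientation: [-0.0, -0.001, 0.707, -0.707]
ft_force: [-0.7, -0.3, -0.7]
opening: 0.149
time_s: 16.15
eef_pos: [0.4591, -0.0941, 0.0606]
orientation: [-0.001, -0.0, -0.707, 0.707]
ft_force: [-0.9, 0.4, -2.6]
opening: 0.148
```

```bash
python3 -m jog '[[1,0,0.2,0,0],[1,0,0.2,0,0]]';
```

```text
time_s: 16.32
eef_pos: [0.4593, -0.0942, 0.0604]
orientation: [-0.0, 0.001, -0.707, 0.707]
ft_force: [-6.3, 2.4, 11.2]
opening: 0.146
```

```bash
python3 -m jog '[[0.7,0,-0.2,0,0],[0.7,0,-0.2,0,0],[0.7,0,-0.2,0,0],[0.7,0,-0.2,0,0],[0.7,0,-2,0,0],[0.7,0,-5,0,0],[0.8,0,-6,-2,0],[1,0,-6,-4,0],[1,0,-6,-4,0],[1,0,-6,-4,0]]'; python3 - <<'E'
from h import *
c=camera("wrist"); keep(c,"w13.pkl"); save("w13.png",c["frame"],None,1.5)
s=sense(); print(s["eef_pos"],s["opening"],s["ft_force"],s["joint_positions"])
E
```

```text
time_s: 17.15
eef_pos: [0.4586, -0.0535, 0.1181]
orientation: [-0.001, 0.001, -0.707, 0.707]
ft_force: [-0.4, -0.3, -0.2]
opening: 0.002
[ 0.45839714 -0.05392401  0.11779663] 0.00286158168027469 [-0.30605094 -0.41429408 -0.41487512] [-2.78309076e-01 -2.40134908e-01  2.10050422e+00 -4.41195327e-04
  1.28195120e+00  1.29102426e+00]
```

View pics/w13.png

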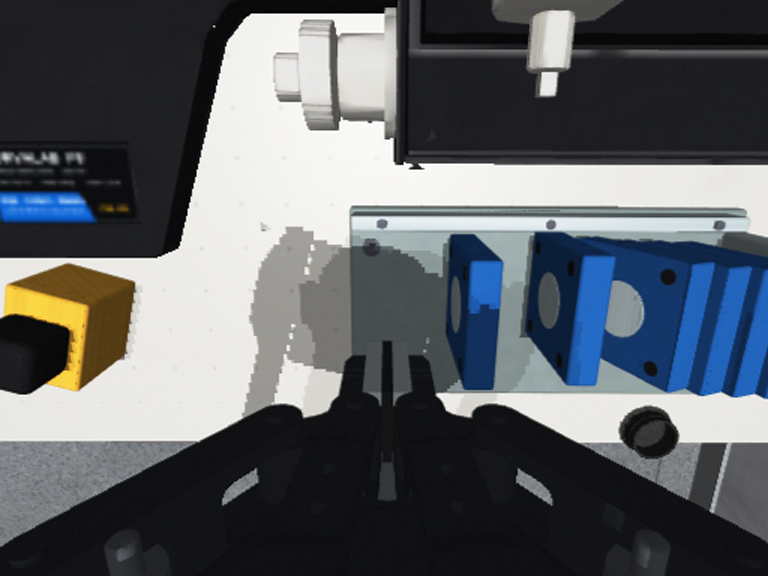

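```bash
python3 - <<'E'
from h import *
c=load("w13.pkl");S=lambda x,y:(x/1.5-.17,y/1.5-.17)
for p in [(68,263),(134,281),(80,390),(6,285)]: print(onz(c,*S(*p),.045).round(4))
for p in [(448,233),(498,262),(494,387),(467,389)]: print(onz(c,*S(*p),.072).round(4))
E
python3 -m jog '[[0.3,0,-3,-4,-7],[0.3,0,-6,-8,-14],[0.3,0,-6,-12,-21],[0.3,0,-6,-14,-28],[0.3,0,-6,-14,-35],[0.3,0,-6,-14,-42],[0.3,0,-6,-14,-49],[0.3,0,-6,-14,-56],[0.3,0,-6,-14,-63],[0.3,0,-6,-14,-70]]'
```

```text
[0.4789 0.0973 0.045 ]
[0.4702 0.0676 0.045 ]
[0.4116 0.1045 0.045 ]
[0.468  0.1291 0.045 ]
[ 0.4985 -0.0777  0.072 ]
[ 0.4866 -0.0987  0.072 ]
[ 0.4292 -0.1011  0.072 ]
[ 0.4282 -0.0891  0.072 ]
time_s: 18.03
eef_pos: [0.4585, 0.0853, 0.1774]
orientation: [0.407, -0.408, 0.578, -0.578]
ft_force: [0.0, -0.3, -0.7]
opening: 0.699
```

```bash
python3 -m jog '[[0.3,0,0,0,-4],[0.3,0,0,0,-4],[0.3,0,0,0,-4]]'; python3 - <<'E'
from h import *
c=camera("wrist"); keep(c,"w14.pkl"); save("w14.png",c["frame"],None,1.5)
s=sense(); print(s["eef_pos"],s["opening"],s["ft_force"],s["joint_positions"])
E
```

```text
time_s: 18.28
eef_pos: [0.4585, 0.0854, 0.1776]
orientation: [0.425, -0.425, 0.565, -0.565]
ft_force: [0.0, -0.9, 0.6]
opening: 0.704
[0.45855019 0.08553825 0.17775934] 0.7029810440415081 [ 0.14443315 -0.73384209 -0.2657589 ] [ 2.47610788e-02 -2.93364087e-01  2.03829844e+00 -1.55064892e-04
  1.39764078e+00  3.05871900e-01]
```

View pics/w14.png

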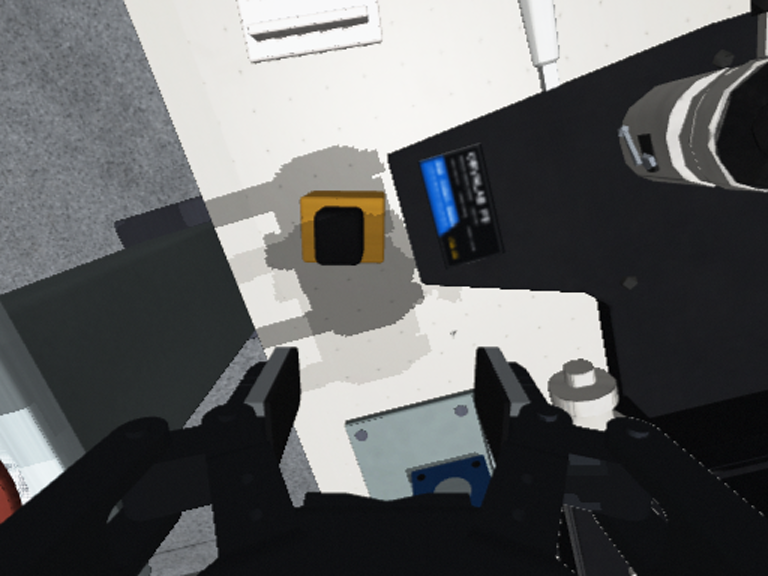

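```bash
cat >> h.py <<'E'
from scipy.spatial.transform import Rotation as ROT
def axes():
    q=sense()["orientation"]; return ROT.from_quat(np.r_[q[1:],q[0]]).as_matrix()
def totool(dw): return (axes().T@np.array(dw)*100).round(2)
E
python3 - <<'E'
from h import *
c=load("w14.pkl");S=lambda x,y:(x/1.5-.17,y/1.5-.17)
P=np.array([onz(c,*S(*p),.045) for p in [(301,198),(384,194),(384,262),(303,264)]]);print(P.round(4),P.mean(0))
d=P[1]-P[0];print(np.degrees(np.arctan2(d[1],d[0])));d=P[2]-P[3];print(np.degrees(np.arctan2(d[1],d[0])))
Q=np.array([onz(c,*S(*p),.073) for p in [(315,207),(364,207),(363,264),(316,265)]]);print(Q.round(4),Q.mean(0))
m=P.mean(0); m[2]=.073
a=axes();print(a[:,2],np.degrees(np.arctan2(a[1,2],a[0,2]))); print(totool(m-sense()["eef_pos"]))
E
```

```text
[[0.4222 0.1437 0.045 ]
 [0.4695 0.1325 0.045 ]
 [0.4581 0.0933 0.045 ]
 [0.4103 0.1058 0.045 ]] [0.44003924 0.1188063  0.045     ]
-13.36520850742604
-14.6275398475569
[[0.4336 0.1385 0.073 ]
 [0.4584 0.1313 0.073 ]
 [0.4489 0.1019 0.073 ]
 [0.4241 0.1085 0.073 ]] [0.44125471 0.12006631 0.073     ]
[ 9.60754860e-01 -2.77397377e-01 -8.90887688e-04] -16.10493984739394
[-2.69 10.48 -2.69]
```

```bash
python3 -m jog '[[0.3,-2.6,0,-2.6,1],[0.3,-2.6,3,-2.6,1],[0.3,-2.6,6,-2.6,1],[0.3,-2.6,8,-2.6,1],[0.3,-2.6,8,-2.6,1],[0.3,-2.6,8,-2.6,1]]';python3 - <<'E'
from h import *
c=camera("wrist"); keep(c,"w15.pkl"); save("w15.png",c["frame"],None,1.5)
s=sense(); print(s["eef_pos"],s["opening"],s["ft_force"])
E
```

```text
time_s: 18.83
eef_pos: [0.4398, 0.118, 0.0973]
orientation: [0.42, -0.421, 0.569, -0.568]
ft_force: [0.1, -0.2, -0.0]
opening: 0.699
[0.44120785 0.11806541 0.09894814] 0.703503869963328 [ 0.36038173 -0.05941437 -0.34119327]
```

View pics/w15.png

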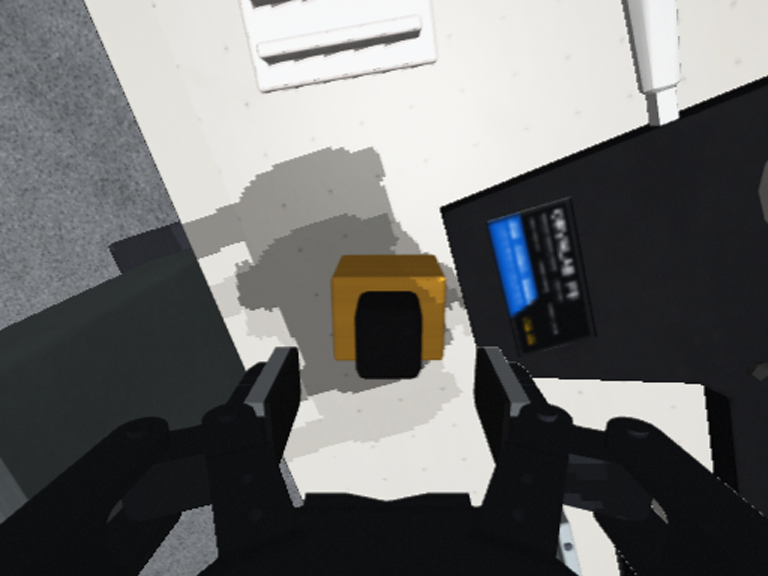

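```bash
python3 -m jog '[[0.3,-0.1,2,0,0],[0.3,-0.1,3.6,0,0],[0.3,-0.1,3.8,0,0],[0.3,-0.1,3.8,0,0],[1,-0.1,3.8,0,0],[1,-0.1,3.8,0,0],[1,-0.1,3.8,0,0],[1,-0.1,3.8,0,0],[1,-0.1,3.8,0,0],[1,-0.1,3.8,0,0]]';python3 - <<'E'
from h import *
s=sense(); print(s["eef_pos"],s["opening"],s["ft_force"])
E
```

```text
time_s: 19.72
eef_pos: [0.4419, 0.1194, 0.062]
orientation: [-0.421, 0.42, -0.568, 0.568]
ft_force: [-2.9, 1.0, 6.0]
opening: 0.29
[0.44194397 0.11937949 0.06200987] 0.2904914318541463 [-2.88773497  1.04301596  5.97789039]
```

```bash
python3 -m jog '[[1,0,-1,0,0],[1,0,-3,0,0],[1,0,-6,0,-6],[1,0,-8,0,-12],[1,0,-8,0,-17],[1,0,-8,0,-17],[1,0,-8,0,-17],[1,0,-8,0,-17]]';python3 - <<'E'
from h import *
c=camera("wrist"); keep(c,"w16.pkl"); save("w16.png",c["frame"],None,1.5)
s=sense(); print(s["eef_pos"],s["opening"],s["ft_force"],axes().round(3).tolist())
E
```

```text
time_s: 20.38
eef_pos: [0.4398, 0.119, 0.1388]
orientation: [0.499, -0.501, 0.501, -0.5]
ft_force: [-0.3, 0.1, -4.9]
opening: 0.29
[0.43989793 0.11900364 0.138761  ] 0.29155236386697553 [ 0.04511612  0.16533798 -6.03647033] [[-0.001, -0.003, 1.0], [-1.0, -0.0, -0.001], [0.0, -1.0, -0.003]]
```

View pics/w16.png

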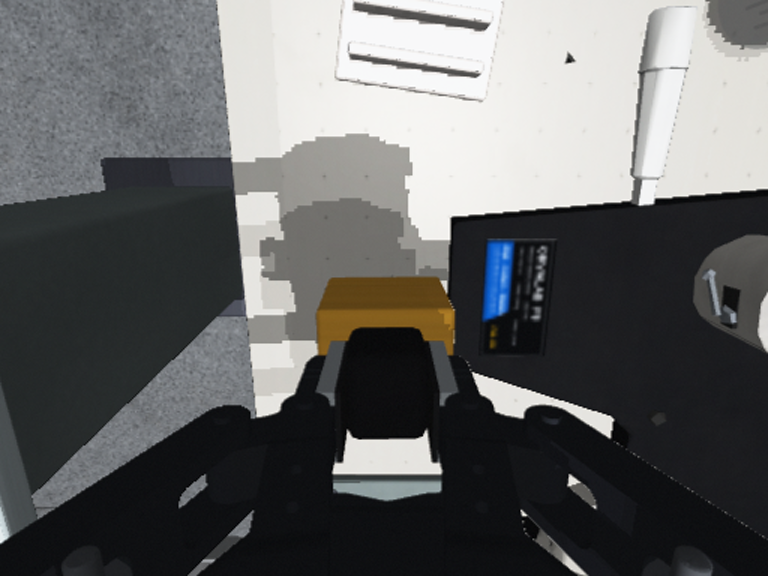

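```bash
python3 -m jog '[[1,4,0,0.5,0],[1,8,0,1,0],[1,12,0,1.9,0],[1,16,0,1.9,0],[1,17,0,1.9,0],[1,17,0,1.9,0],[1,17,2,1.9,0],[1,17,4,1.9,0],[1,17,4,1.9,0],[1,17,4,1.9,0]]';python3 - <<'E'
from h import *
c=camera("wrist"); keep(c,"w17.pkl"); save("w17.png",c["frame"],None,1.5)
c=camera("scene");save("s17.png",c["frame"],(220,180,340,260),6)
s=sense(); print(s["eef_pos"],s["opening"],s["ft_force"])
E
```

```text
time_s: 21.27
eef_pos: [0.4585, -0.0495, 0.0984]
orientation: [0.5, -0.501, 0.501, -0.498]
ft_force: [-0.5, 0.9, -4.4]
opening: 0.289
[ 0.46059302 -0.05020392  0.10097046] 0.29184815906997696 [ 0.69750441 -0.43846184 -5.24257538]
```

View pics/w17.png

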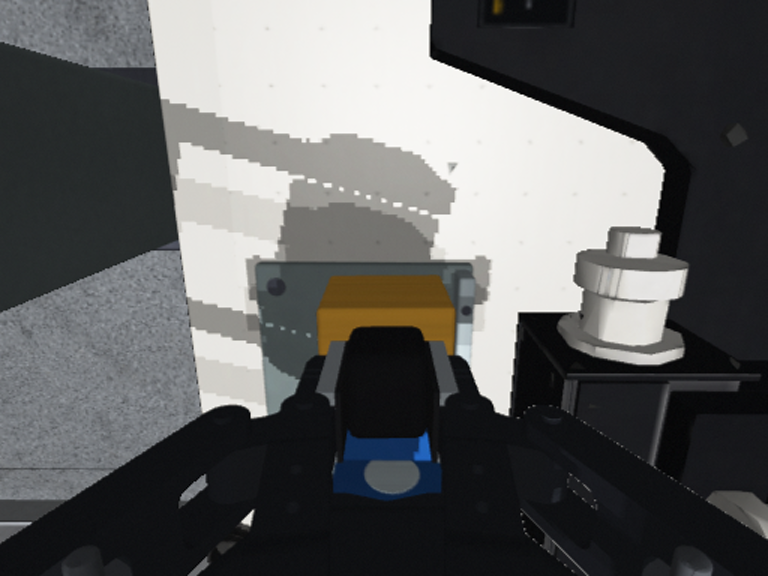

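View pics/s17.png

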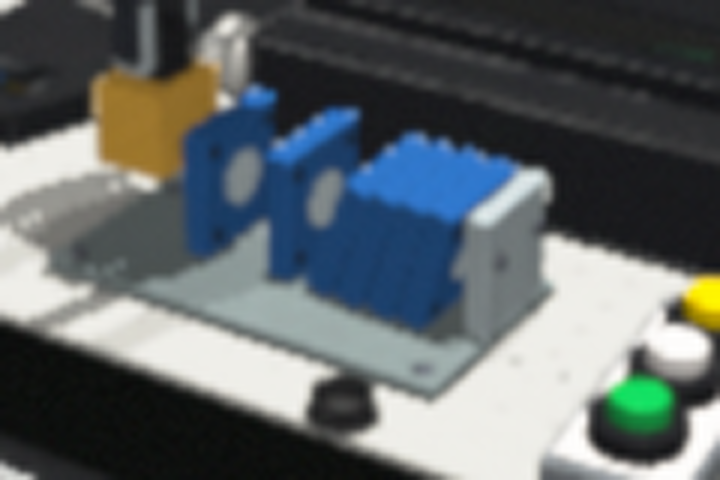

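```bash
python3 -m jog '[[1,0,1,0,0],[1,0,2,0,0],[1,0,2.4,0,0],[1,0,2.4,0,0],[1,0,2.4,0,0],[1,0,2.4,0,0]]'
```

```text
time_s: 21.87
eef_pos: [0.4604, -0.0509, 0.0764]
orientation: [0.5, -0.5, 0.5, -0.5]
ft_force: [-1.0, 0.3, -4.4]
opening: 0.291
```

```bash
python3 -m jog '[[1,0,0.4,0,0],[1,0.5,0.4,0,0],[1,1,0.4,0,0],[1,1.5,0.4,0,0],[1,2,0.4,0,0],[1,2.5,0.4,0,0],[1,3,0.4,0,0],[1,3.5,0.4,0,0],[1,4,0.4,0,0],[1,4,0.4,0,0]]';python3 - <<'E'
from h import *
c=camera("scene");save("s18.png",c["frame"],(220,180,340,260),6)
s=sense(); print(s["eef_pos"],s["opening"],s["ft_force"])
E
```

```text
time_s: 22.7
eef_pos: [0.4604, -0.092, 0.0724]
orientation: [-0.5, 0.5, -0.5, 0.5]
ft_force: [-0.2, -0.5, -4.0]
opening: 0.293
[ 0.46026637 -0.09154542  0.07235017] 0.2872924982793241 [ 1.2741352   0.09046211 -4.08692174]
```

View pics/s18.png

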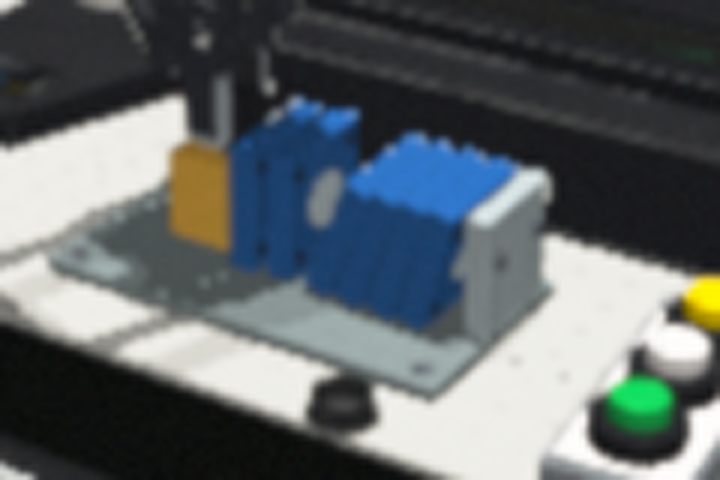

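```bash
python3 -m jog '[[1,0.4,0,0,0],[1,0.8,0,0,0],[1,1.2,0,0,0],[1,1.6,0,0,0],[1,2,0,0,0],[1,2.4,0,0,0],[1,2.8,0,0,0],[1,3.2,0,0,0],[1,3.2,0,0,0]]';python3 - <<'E'
from h import *
c=camera("scene");save("s19.png",c["frame"],(220,180,340,260),6)
s=sense(); print(s["eef_pos"],s["opening"],s["ft_force"])
E
```

```text
time_s: 23.5
eef_pos: [0.4604, -0.1215, 0.0724]
orientation: [0.501, -0.499, 0.501, -0.499]
ft_force: [0.6, 7.9, -2.1]
opening: 0.289
[ 0.4603502  -0.12148183  0.0723793 ] 0.29243654668191654 [ 0.44550606  7.39360012 -1.45080995]
```

View pics/s19.png

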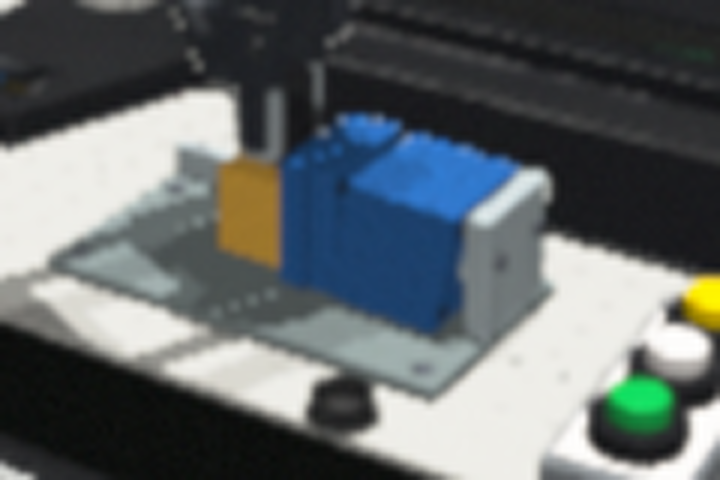

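```bash
python3 -m jog '[[1,0.25,0,0,0],[1,0.5,0,0,0],[1,0.75,0,0,0],[1,0.75,0,0,0],[1,0.75,0,0,0]]'; python3 -m jog '[[1,0.2,0,0,0],[1,0.4,0,0,0],[1,0.4,0,0,0]]'
```

```text
time_s: 23.97
eef_pos: [0.4603, -0.1289, 0.0723]
orientation: [0.501, -0.499, 0.501, -0.499]
ft_force: [0.6, 7.3, -1.9]
opening: 0.29
time_s: 24.22
eef_pos: [0.4603, -0.1317, 0.0724]
orientation: [0.502, -0.498, 0.502, -0.498]
ft_force: [-0.5, 12.0, -0.1]
opening: 0.289
```

```bash
python3 -m jog '[[1,0.2,0,0,0],[1,0.2,0,0,0]]';python3 -m jog '[[1,0.2,0,0,0],[1,0.2,0,0,0]]'; python3 -m jog '[[1,0.2,0,0,0],[1,0.2,0,0,0]]'; python3 - <<'E'
from h import *
c=camera("scene");save("s20.png",c["frame"],(220,180,340,260),6)
E
```

```text
time_s: 24.38
eef_pos: [0.4603, -0.1319, 0.0725]
orientation: [0.503, -0.497, 0.503, -0.497]
ft_force: [0.1, 20.3, 2.9]
opening: 0.293
time_s: 24.55
eef_pos: [0.4604, -0.132, 0.0725]
orientation: [0.504, -0.496, 0.505, -0.496]
ft_force: [-0.7, 27.3, 5.9]
opening: 0.291
time_s: 24.72
eef_pos: [0.4604, -0.1323, 0.0727]
orientation: [0.505, -0.495, 0.506, -0.495]
ft_force: [-1.1, 33.5, 9.1]
opening: 0.293
```

View pics/s20.png

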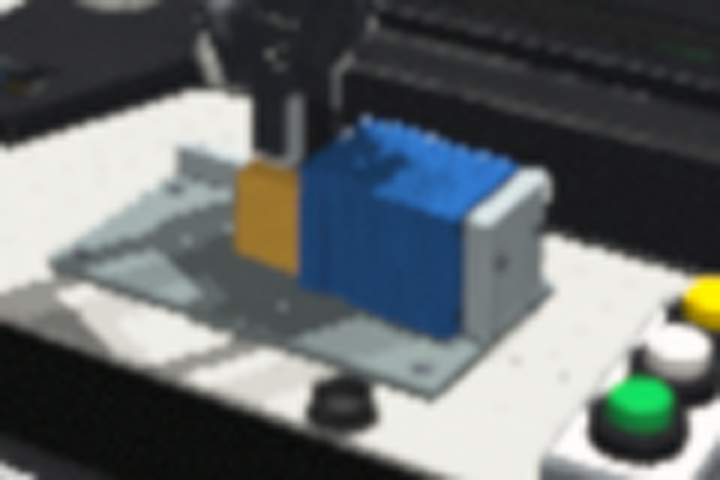

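```bash
python3 -m jog '[[1,-0.3,0,0,0],[1,-0.5,0,0,0],[1,-0.5,0,0,0]]'; python3 -m jog '[[1,0,0.15,0,0],[1,0,0.25,0,0],[1,0,0.25,0,0]]'
```

```text
time_s: 25.02
eef_pos: [0.4603, -0.1317, 0.0724]
orientation: [0.502, -0.498, 0.502, -0.498]
ft_force: [0.5, 14.8, 1.3]
opening: 0.291
time_s: 25.27
eef_pos: [0.4606, -0.1317, 0.0707]
orientation: [0.502, -0.498, 0.502, -0.498]
ft_force: [-0.4, 16.9, 5.4]
opening: 0.29
```

```bash
python3 -m jog '[[1,-0.1,0.1,0,0],[1,-0.2,0.1,0,0],[1,-0.2,0.1,0,0]]'; python3 -m jog '[[0.5,0,0,0,0],[0.5,0,0,0,0],[0.5,0,0,0,0],[0.5,0,-0.2,0,0],[0.5,0,-3,0,0],[0.5,0,-6,0,0],[0.5,-3,-10,0,0],[0.5,-5,-10,0,0],[0.5,-5,-10,0,0],[0.5,-5,-10,0,0]]'; python3 - <<'E'
from h import *
c=camera("wrist"); keep(c,"w21.pkl"); save("w21.png",c["frame"],None,1.5)
s=sense(); print(s["eef_pos"],s["opening"],s["ft_force"],s["joint_positions"])
E
```

```text
time_s: 25.52
eef_pos: [0.4607, -0.1315, 0.0703]
orientation: [0.501, -0.499, 0.501, -0.499]
ft_force: [-2.9, 10.8, 7.6]
opening: 0.293
time_s: 26.35
eef_pos: [0.4608, -0.0832, 0.17]
orientation: [0.501, -0.5, 0.498, -0.5]
ft_force: [-0.3, -0.5, -0.3]
opening: 0.501
[ 0.46018652 -0.08356266  0.16878748] 0.506053151447831 [ 0.75511997 -0.35874752  0.06514235] [-3.38509091e-01 -2.82266766e-01  2.04491558e+00 -7.63693750e-04
  1.37847677e+00 -3.39831802e-01]
```

View pics/w21.png

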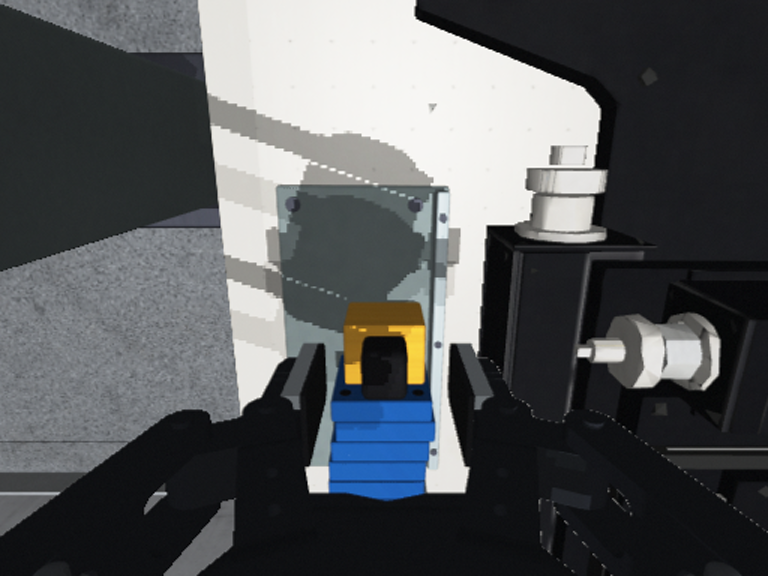

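```bash
python3 -m jog '[[0.5,0,-2,-2,7],[0.5,0,-4,-4,14],[0.5,0,-4,-7,21],[1,2,-4,-9,28],[1,4,-4,-9,35],[1,6,-4,-9,42],[1,8,-4,-9,49],[1,9,-4,-9,56],[1,9,-4,-9,63],[1,9,-4,-9,70]]';  python3 - <<'E'
from h import *
print(axes().round(3).tolist())
E
python3 -m jog '[[1,0,0,0,7],[1,0,0,0,14],[1,0,0,0,20],[1,0,0,0,20],[1,0,0,0,20],[1,0,0,0,20]]'; python3 - <<'E'
from h import *
c=camera("wrist"); keep(c,"w22.pkl"); save("w22.png",c["frame"],None,1.5)
s=sense(); print(s["eef_pos"],s["opening"],s["ft_force"],axes().round(3).tolist())
E
```

```text
time_s: 27.23
eef_pos: [0.3693, -0.1747, 0.2073]
orientation: [0.119, -0.121, 0.697, -0.696]
ft_force: [0.2, -0.3, -0.7]
opening: -0.007
[[-0.943, -0.003, 0.334], [-0.334, 0.001, -0.943], [0.002, -1.0, -0.002]]
time_s: 27.73
eef_pos: [0.3699, -0.1737, 0.2081]
orientation: [0.0, -0.001, 0.707, -0.707]
ft_force: [1.0, -0.0, 0.2]
opening: 0.001
[ 0.3699982  -0.17360845  0.20826562] -0.0010933748647595726 [ 0.05124501 -0.60372856  0.45876475] [[-1.0, -0.001, 0.002], [-0.002, 0.0, -1.0], [0.001, -1.0, -0.0]]
```

View pics/w22.png

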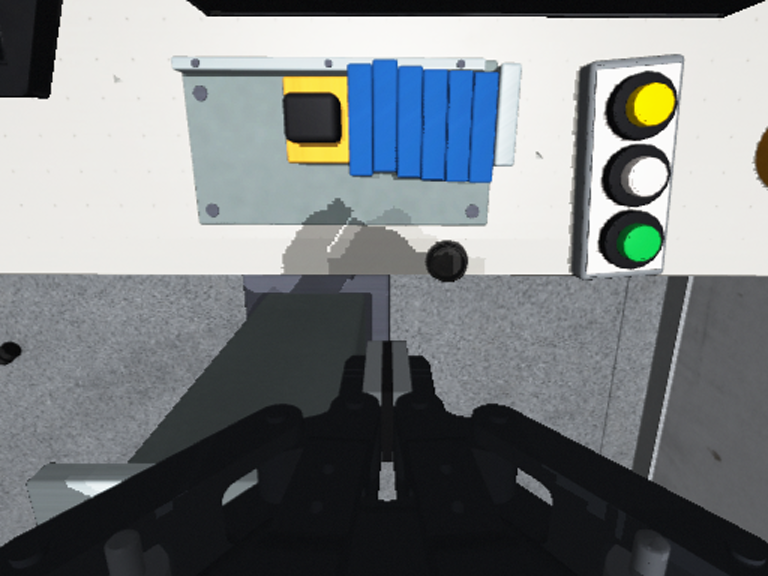

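```bash
python3 - <<'E'
from h import *
c=load("w22.pkl"); save("w22a.png",c["frame"],(180,30,350,130),4.6)
S=lambda x,y:(x/1.5-.17,y/1.5-.17)
for a,b in [((348,66),(374,176)),((373,60),(397,172)),((399,67),(422,177)),((423,70),(447,180)),((447,70),(471,181)),((472,71),(495,181))]:
  p=onz(c,*S(*a),.072);q=onz(c,*S(*b),.072);print(p.round(4)[:2],q.round(4)[:2],((p+q)/2).round(4)[:2])
E
```

```text
[ 0.4858 -0.1518] [ 0.4273 -0.1657] [ 0.4566 -0.1587]
[ 0.4889 -0.1655] [ 0.4296 -0.1791] [ 0.4592 -0.1723]
[ 0.4854 -0.1797] [ 0.4268 -0.1937] [ 0.4561 -0.1867]
[ 0.484  -0.1928] [ 0.4251 -0.2084] [ 0.4545 -0.2006]
[ 0.484 -0.206] [ 0.4246 -0.2225] [ 0.4543 -0.2143]
[ 0.4835 -0.2197] [ 0.4246 -0.2366] [ 0.4541 -0.2282]
```

View pics/w22a.png

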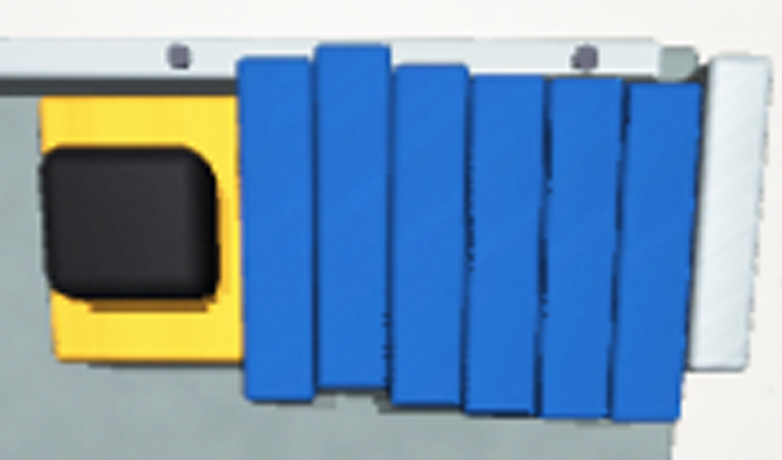

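```bash
python3 -m jog '[[1,-2,3,2,0],[1,-3,6,4.7,0],[1,-3,9,4.7,0],[1,-3,12,4.7,0],[1,-3,15,4.7,0],[1,-3,16.8,4.7,0],[1,-3,16.8,4.7,0],[1,-3,16.8,4.7,0],[1,-3,16.8,4.7,0]]';  python3 -m jog '[[1,-0.3,0,0,0],[1,-0.7,0,0,0],[1,-1.1,0,0,0],[1,-1.3,0,0,0],[1,-1.3,0,0,0]]';python3 - <<'E'
from h import *
c=camera("wrist"); keep(c,"w23.pkl"); save("w23.png",c["frame"],None,1.5)
s=sense(); print(s["eef_pos"],s["opening"],s["ft_force"])
E
```

```text
time_s: 28.53
eef_pos: [0.4012, -0.2211, 0.0423]
orientation: [-0.001, -0.0, -0.707, 0.708]
ft_force: [0.0, -0.5, 1.2]
opening: 0.0
time_s: 28.95
eef_pos: [0.4138, -0.2209, 0.0416]
orientation: [-0.001, 0.001, -0.707, 0.708]
ft_force: [-2.5, -2.0, 3.1]
opening: 0.0
[ 0.41371237 -0.2208649   0.04148211] -0.003143335272940031 [-3.09069766 -1.23103864  3.96643507]
```

View pics/w23.png

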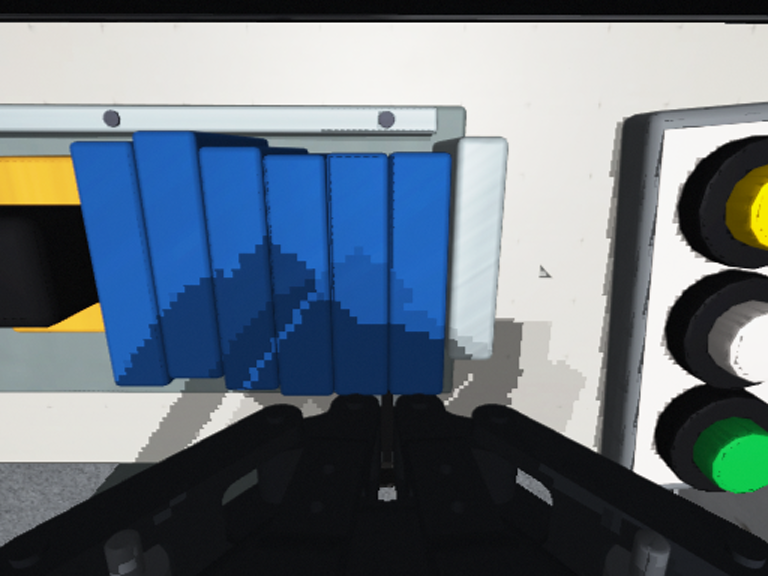

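```bash
python3 -m jog '[[1,-0.2,0,0,0],[1,-0.4,0,0,0],[1,-0.6,0,0,0],[1,-0.6,0,0,0]]';python3 -m jog '[[1,-0.2,0,0,0],[1,-0.3,0,0,0],[1,-0.3,0,0,0]]';python3 - <<'E'
from h import *
c=camera("wrist"); keep(c,"w24.pkl"); save("w24.png",c["frame"],None,1.5)
s=sense(); print(s["eef_pos"],s["opening"],s["ft_force"])
E
```

```text
time_s: 29.33
eef_pos: [0.4189, -0.2207, 0.0412]
orientation: [0.0, 0.001, -0.707, 0.707]
ft_force: [-5.9, -0.8, 6.6]
opening: -0.001
time_s: 29.58
eef_pos: [0.4196, -0.2207, 0.0413]
orientation: [-0.002, -0.004, 0.707, -0.707]
ft_force: [-17.7, -1.7, 14.7]
opening: 0.003
[ 0.41958137 -0.22069153  0.04125755] -0.001125954242526302 [-17.83715118  -1.0963078   14.01444216]
```

View pics/w24.png

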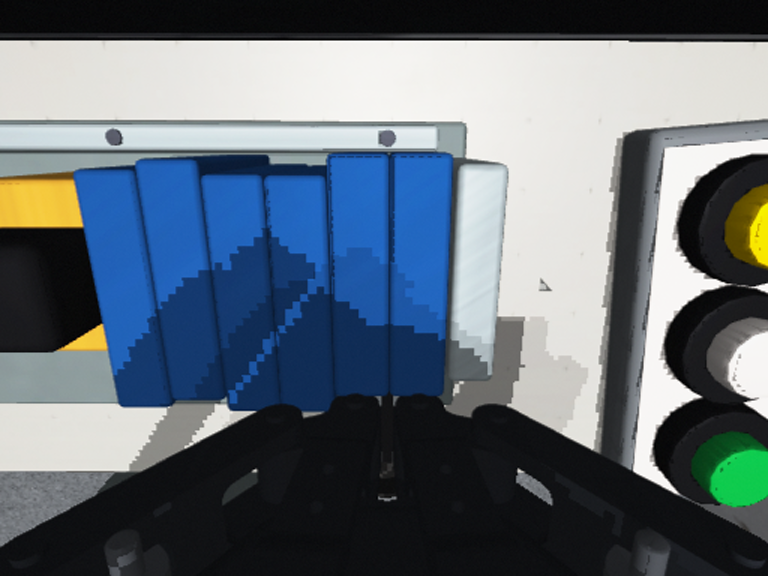

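```bash
python3 -m jog '[[1,1,0,0,0],[1,1.5,0,0,0],[1,1.5,0,-2.7,0],[1,1.5,0,-2.7,0],[1,1.2,0,-2.7,0],[1,0.9,0,-2.7,0],[1,0.6,0,-2.7,0],[1,0.3,0,-2.7,0],[1,0,0,-2.7,0],[1,0,0,-2.7,0]]';python3 - <<'E'
from h import *
c=camera("wrist"); keep(c,"w25.pkl"); save("w25.png",c["frame"],None,1.5)
s=sense(); print(s["eef_pos"],s["opening"],s["ft_force"])
E
```

```text
time_s: 30.47
eef_pos: [0.4213, -0.1937, 0.0405]
orientation: [-0.001, -0.002, 0.707, -0.707]
ft_force: [-7.5, -1.5, 5.0]
opening: 0.001
[ 0.42125672 -0.1936467   0.04052868] 0.004473893981972332 [-7.27115505 -0.40558211  3.40763027]
```

View pics/w25.png

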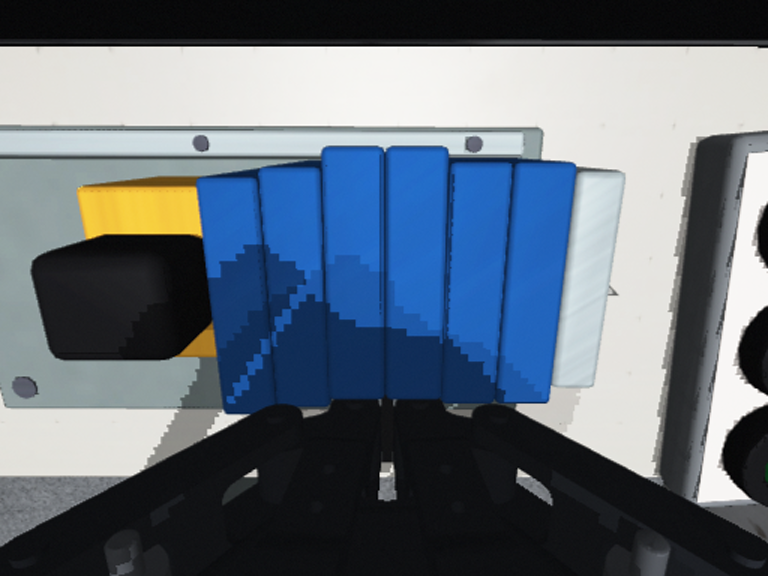

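```bash
python3 -m jog '[[1,1,0,0,0],[1,1.5,0,0,0],[1,1.5,0,-2.8,0],[1,1.5,0,-2.8,0],[1,1.2,0,-2.8,0],[1,0.9,0,-2.8,0],[1,0.6,0,-2.8,0],[1,0.3,0,-2.8,0],[1,0.1,0,-2.8,0],[1,0.1,0,-2.8,0]]';python3 -m jog '[[1,1,0,0,0],[1,2,0,0,0],[1,3,-4,0,0],[1,4,-8,0,0],[1,5,-12,1,0],[1,5,-16,2,0],[1,5,-16,2.8,0],[1,5,-16,2.8,0],[1,5,-16,2.8,0],[1,5,-16,2.8,0]]';python3 - <<'E'
from h import *
c=camera("wrist"); keep(c,"w26.pkl"); save("w26.png",c["frame"],(160,30,340,150),4.4)
s=sense(); print(s["eef_pos"],s["opening"],s["ft_force"])
E
```

```text
time_s: 31.35
eef_pos: [0.4212, -0.1658, 0.0408]
orientation: [-0.0, -0.001, 0.707, -0.707]
ft_force: [-3.1, -0.2, 2.0]
opening: -0.003
time_s: 32.18
eef_pos: [0.3708, -0.1926, 0.1989]
orientation: [-0.001, -0.001, 0.708, -0.706]
ft_force: [-0.2, 0.6, -0.6]
opening: 0.0
[ 0.37063459 -0.19246512  0.19859916] 0.0010475511636360937 [ 1.11235861  0.07164121 -0.93564159]
```

View pics/w26.png

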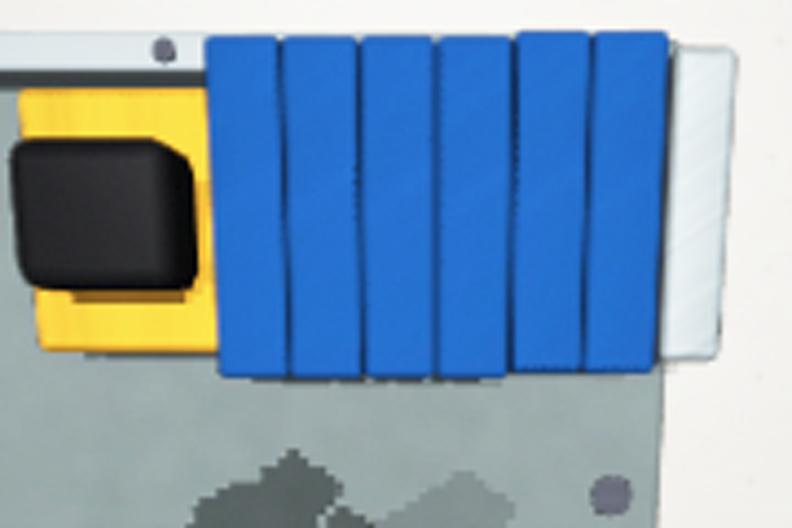

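```bash
python3 - <<'E'
from h import *
c=load("w26.pkl"); S=lambda x,y:(160+(x+.5)/4.4-.5,30+(y+.5)/4.4-.5)
for a,b in [((206,38),(283,375)),((283,38),(361,378)),((361,37),(434,379)),((438,37),(508,379)),((517,32),(584,370)),((593,32),(655,372))]:
  p=onz(c,*S(*a),.072);q=onz(c,*S(*b),.072);print(p.round(4)[:2],q.round(4)[:2],((p+q)/2).round(4)[:2])
print(onz(c,*S(10,70),.026),onz(c,*S(200,71),.026))
for p in [(20,88),(205,88),(216,350),(42,352)]: print("blk",onz(c,*S(*p),.053).round(4))
E
python3 - <<'E'
from h import *
c=camera("scene");save("s26.png",c["frame"],(230,180,340,260),7)
E
```

```text
[ 0.4891 -0.1515] [ 0.4304 -0.1635] [ 0.4597 -0.1575]
[ 0.4891 -0.1653] [ 0.4299 -0.1785] [ 0.4595 -0.1719]
[ 0.4893 -0.1793] [ 0.4297 -0.1925] [ 0.4595 -0.1859]
[ 0.4893 -0.1931] [ 0.4297 -0.2067] [ 0.4595 -0.1999]
[ 0.4901 -0.2072] [ 0.4314 -0.2212] [ 0.4608 -0.2142]
[ 0.4901 -0.2208] [ 0.4311 -0.2349] [ 0.4606 -0.2278]
[ 0.49119033 -0.10228937  0.026     ] [ 0.49104089 -0.14266064  0.026     ]
blk [ 0.4837 -0.1119  0.053 ]
blk [ 0.4837 -0.1479  0.053 ]
blk [ 0.4345 -0.1478  0.053 ]
blk [ 0.4341 -0.1121  0.053 ]
```

View pics/s26.png

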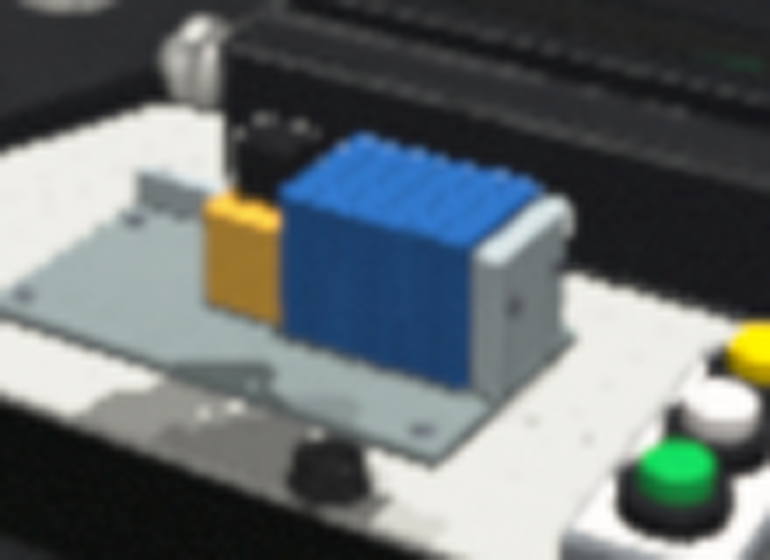

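```bash
python3 -m jog '[[0.5,-1,0,-1,-7],[0.5,-2,0,-2,-14],[0.5,-3,0,-3,-21],[0.5,-4,0,-4,-28],[0.5,-5,0,-5,-35],[0.5,-6,0,-6,-42],[0.5,-7,0,-6.1,-49],[0.5,-8,0,-6.1,-56],[0.5,-9,0,-6.1,-63],[0.5,-9,0,-6.1,-70]]'; python3 -m jog '[[0.5,0,0,0,-7],[0.5,0,0,0,-14],[0.5,0,0,0,-20],[0.5,0,0,0,-20],[0.5,0,0,0,-20],[0.5,0,0,0,-20]]'; python3 - <<'E'
from h import *
c=camera("wrist"); keep(c,"w27.pkl"); save("w27.png",c["frame"],None,1.5)
s=sense(); print(s["eef_pos"],s["opening"],s["ft_force"],axes().round(3).tolist())
E
```

```text
time_s: 33.12
eef_pos: [0.4619, -0.1314, 0.1992]
orientation: [0.408, -0.408, 0.578, -0.577]
ft_force: [-0.6, 0.6, 0.0]
opening: 0.497
time_s: 33.62
eef_pos: [0.461, -0.1319, 0.2]
orientation: [0.5, -0.5, 0.501, -0.5]
ft_force: [1.1, 0.8, 0.2]
opening: 0.502
[ 0.46105337 -0.13206931  0.20021839] 0.4978736828499263 [-0.10461132  0.03015481 -0.3011817 ] [[-0.001, -0.001, 1.0], [-1.0, 0.0, -0.001], [-0.0, -1.0, -0.001]]
```

View pics/w27.png

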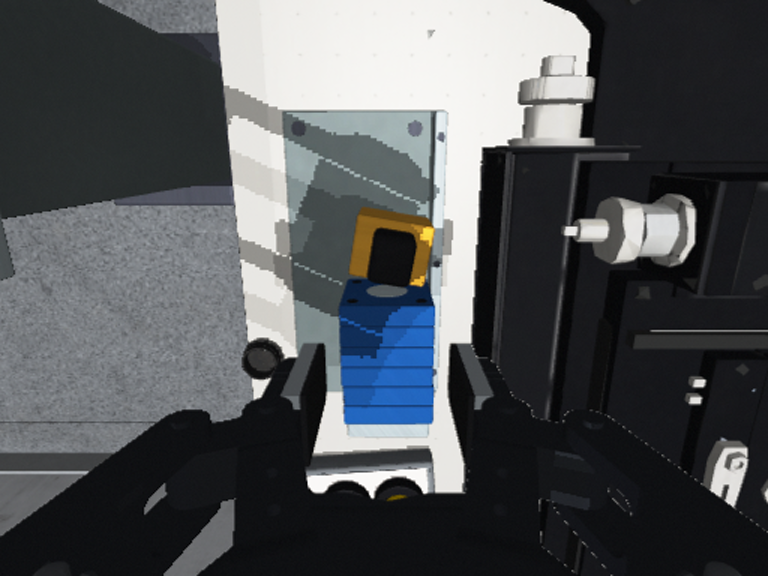

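```bash
python3 -m jog '[[0.5,-3,0,0,0],[0.5,-5,0,0,0],[0.5,-5,0,0,0],[0.5,-5,0,0,0],[0.5,-5,0,0,0]]'; python3 - <<'E'
from h import *
c=camera("wrist"); keep(c,"w28.pkl"); save("w28.png",c["frame"],(200,100,330,230),4.5)
s=sense(); print(s["eef_pos"])
E
```

```text
time_s: 34.08
eef_pos: [0.4612, -0.0826, 0.2008]
orientation: [-0.5, 0.5, -0.5, 0.5]
ft_force: [-0.3, 0.2, 0.2]
opening: 0.5
[ 0.46126701 -0.08282453  0.20082152]
```

View pics/w28.png

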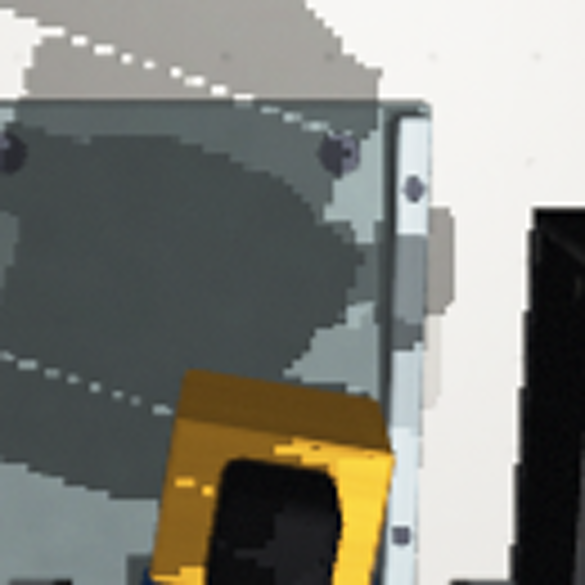

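```bash
python3 - <<'E'
from h import *
c=load("w28.pkl"); save("w28b.png",c["frame"],(190,170,330,310),4)
E
```

```text
(no output)
```

View pics/w28b.png

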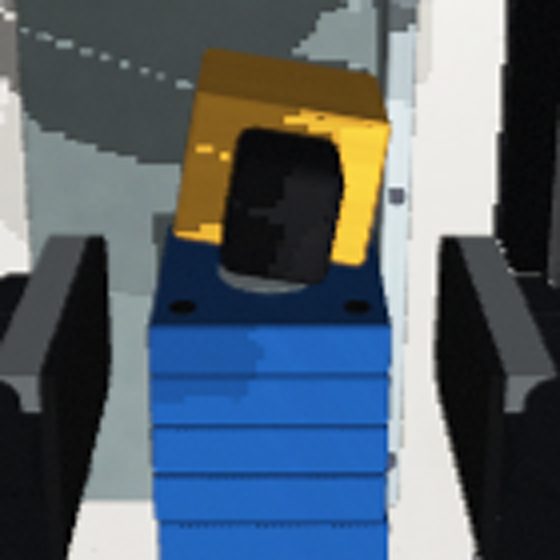

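```bash
python3 - <<'E'
from h import *
c=load("w28.pkl"); S=lambda x,y:(190+(x+.5)/4-.5,170+(y+.5)/4-.5)
P=np.array([onz(c,*S(*p),.053) for p in [(196,94),(388,124),(362,265),(174,236)]]);print(P.round(4),P.mean(0))
for i,j in [(0,1),(3,2)]:
  d=P[j]-P[i];print(np.degrees(np.arctan2(d[1],d[0])),np.linalg.norm(d))
Q=np.array([onz(c,*S(*p),.081) for p in [(240,129),(340,143),(325,284),(222,268)]]);print(Q.round(4),Q.mean(0))
for i,j in [(0,1),(3,2)]:
  d=Q[j]-Q[i];print(np.degrees(np.arctan2(d[1],d[0])),np.linalg.norm(d))
m=(P.mean(0)+Q.mean(0))/2; print(m,totool(m-sense()["eef_pos"]))
p=onz(c,*S(151,325),.072);q=onz(c,*S(388,325),.072);print(p,q)
E
```

```text
[[ 0.4419 -0.0976  0.053 ]
 [ 0.4894 -0.1053  0.053 ]
 [ 0.4838 -0.1436  0.053 ]
 [ 0.4356 -0.1356  0.053 ]] [ 0.46265317 -0.12053135  0.053     ]
-9.287791221779608 0.048131724964352
-9.522340048721233 0.04885595349873634
[[ 0.4534 -0.097   0.081 ]
 [ 0.4758 -0.1003  0.081 ]
 [ 0.4729 -0.1351  0.081 ]
 [ 0.449  -0.131   0.081 ]] [ 0.46278718 -0.11584241  0.081     ]
-8.391734586222453 0.022651623324305103
-9.650896495594015 0.0242605494807014
[ 0.46272017 -0.11818688  0.067     ] [ 3.53 13.38  0.15]
[ 0.43114197 -0.15058048  0.072     ] [ 0.48887565 -0.15055533  0.072     ]
```

```bash
python3 -m jog '[[0.4,2,2,0.1,5],[0.4,3.6,5,0.15,9.4],[0.4,3.6,8,0.15,9.4],[0.4,3.6,9,0.15,9.4],[0.4,3.6,9,0.15,9.4],[0.4,3.6,9,0.15,9.4],[0.4,3.6,9,0.15,9.4]]'; python3 - <<'E'
from h import *
c=camera("wrist"); keep(c,"w29.pkl"); save("w29.png",c["frame"],None,1.5)
s=sense(); print(s["eef_pos"])
E
```

```text
time_s: 34.72
eef_pos: [0.464, -0.1188, 0.1128]
orientation: [-0.458, 0.457, -0.538, 0.54]
ft_force: [0.6, -0.6, 0.7]
opening: 0.604
[ 0.46421138 -0.11881752  0.11314343]
```

View pics/w29.png

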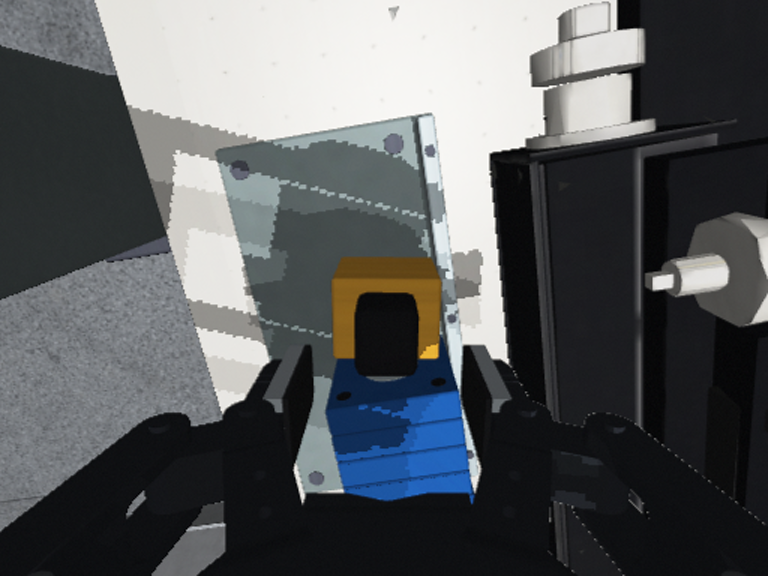

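```bash
python3 -m jog '[[0.4,0,2,0,0],[0.4,0,3.5,0,0],[0.4,0,4.1,0,0],[0.4,0,4.1,0,0],[1,0,4.1,0,0],[1,0,4.1,0,0],[1,0,4,0,0],[1,0,4,0,0],[1,0,4,0,0]]'; python3 -m jog '[[1,0,-0.2,0,0],[1,0,-0.4,0,0],[1,0,-0.4,0,-5],[1,0,-0.4,0,-9.4],[1,0,-0.4,0,-9.4],[1,0,-0.4,0,-9.4]]'; python3 - <<'E'
from h import *
c=camera("wrist"); keep(c,"w30.pkl"); save("w30.png",c["frame"],None,1.5)
s=sense(); print(s["eef_pos"],s["opening"],s["ft_force"],axes().round(3).tolist())
E
```

```text
time_s: 35.52
eef_pos: [0.4632, -0.1185, 0.0717]
orientation: [-0.458, 0.457, -0.539, 0.539]
ft_force: [-0.7, 0.4, 2.6]
opening: 0.294
time_s: 36.02
eef_pos: [0.4622, -0.1181, 0.0742]
orientation: [0.5, -0.5, 0.501, -0.5]
ft_force: [-0.9, -0.3, -4.7]
opening: 0.288
[ 0.46227855 -0.11815027  0.07426841] 0.29206349627628836 [-0.21520112  0.6991511  -4.35286853] [[-0.001, -0.001, 1.0], [-1.0, 0.0, -0.001], [-0.0, -1.0, -0.001]]
```

View pics/w30.png

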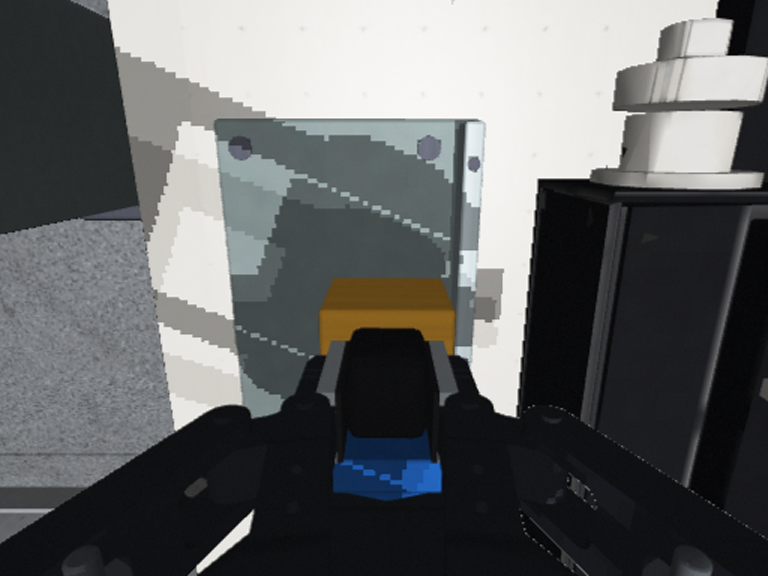

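```bash
python3 -m jog '[[1,0.2,0.15,-0.15,0],[1,0.4,0.2,-0.15,0],[1,0.7,0.2,-0.15,0],[1,1.0,0.2,-0.15,0],[1,1.3,0.2,-0.15,0],[1,1.3,0.2,-0.15,0]]'; python3 -m jog '[[1,0.2,0,0,0],[1,0.2,0,0,0]]';python3 -m jog '[[1,0.3,0,0,0],[1,0.3,0,0,0]]'
```

```text
time_s: 36.57
eef_pos: [0.4613, -0.1303, 0.0728]
orientation: [0.501, -0.499, 0.501, -0.499]
ft_force: [-0.4, 6.9, -2.1]
opening: 0.293
time_s: 36.73
eef_pos: [0.4613, -0.1305, 0.0729]
orientation: [0.502, -0.498, 0.502, -0.498]
ft_force: [0.1, 12.7, 0.5]
opening: 0.288
time_s: 36.9
eef_pos: [0.4613, -0.1308, 0.0731]
orientation: [0.503, -0.496, 0.504, -0.496]
ft_force: [-1.0, 24.1, 5.2]
opening: 0.292
```

```bash
python3 -m jog '[[1,-0.2,0,0,0],[1,-0.4,0,0,0],[1,-0.4,0.2,0,0],[1,-0.4,0.3,0,0],[1,-0.4,0.3,0,0]]'
```

```text
time_s: 37.32
eef_pos: [0.4616, -0.1303, 0.0718]
orientation: [0.501, -0.499, 0.502, -0.498]
ft_force: [-5.4, 12.8, 10.6]
opening: 0.291
```

```bash
python3 -m jog '[[1,-0.15,0,0,0],[1,-0.15,0,0,0],[0.5,-0.15,0,0,0],[0.5,-0.15,0,0,0],[0.5,-0.15,0,0,0],[0.5,-0.15,-1,0,0],[0.5,-0.15,-4,0,0],[0.5,-0.15,-8,0,0],[0.5,-0.15,-12,0,0],[0.5,-0.15,-12,0,0]]'; python3 -m jog '[[0.5,0,-1,-2,7],[0.5,0,-1,-4,14],[0.5,0,-1,-7,21],[1,2,-1,-9,28],[1,4,-1,-9,35],[1,6,-1,-9,42],[1,6,-1,-9,49],[1,6,-1,-9,56],[1,6,-1,-9,63],[1,6,-1,-9,70]]';python3 -m jog '[[1,0,0,0,7],[1,0,0,0,14],[1,0,0,0,20],[1,0,0,0,20],[1,0,0,0,20],[1,0,0,0,20]]'; python3 - <<'E'
from h import *
c=camera("wrist"); keep(c,"w31.pkl"); save("w31.png",c["frame"],(160,30,340,150),4.4)
s=sense(); print(s["eef_pos"],s["opening"],s["ft_force"],axes().round(3).tolist())
E
```

```text
time_s: 38.15
eef_pos: [0.4659, -0.1331, 0.2006]
orientation: [-0.502, 0.498, -0.494, 0.506]
ft_force: [1.5, -0.2, 1.5]
opening: 0.501
time_s: 38.98
eef_pos: [0.3714, -0.1915, 0.2006]
orientation: [-0.121, 0.12, -0.696, 0.697]
ft_force: [-0.2, -0.2, -0.2]
opening: 0.004
time_s: 39.48
eef_pos: [0.3714, -0.1911, 0.2002]
orientation: [-0.001, 0.001, -0.707, 0.707]
ft_force: [-1.5, 0.9, 0.0]
opening: 0.001
[ 0.37135696 -0.19102106  0.20008739] -0.002965978749353866 [-0.06484113 -0.22647074 -1.11835398] [[-1.0, 0.0, 0.002], [-0.002, -0.0, -1.0], [-0.0, -1.0, 0.0]]
```

View pics/w31.png

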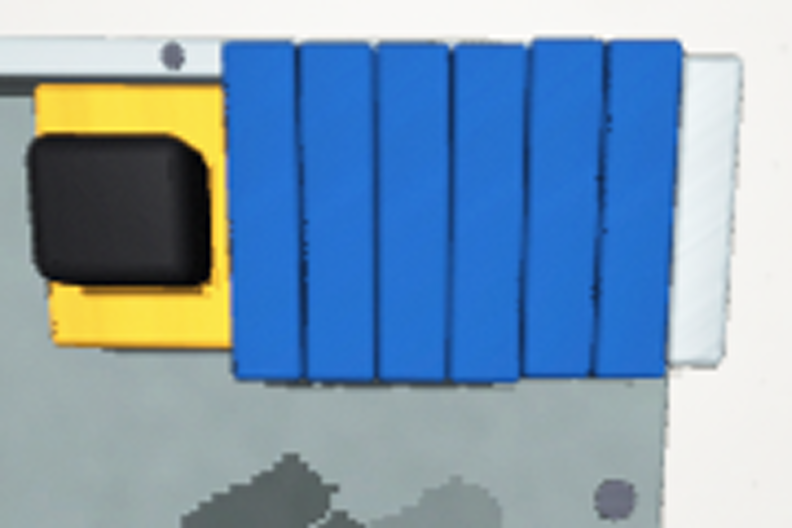

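```bash
python3 - <<'E'
from h import *
c=load("w31.pkl"); S=lambda x,y:(160+(x+.5)/4.4-.5,30+(y+.5)/4.4-.5)
for a,b in [((223,42),(302,380)),((298,44),(375,380)),((375,44),(449,380)),((452,44),(520,380)),((530,39),(595,376)),((607,40),(667,376))]:
  p=onz(c,*S(*a),.072);q=onz(c,*S(*b),.072);print(p.round(4)[:2],q.round(4)[:2],((p+q)/2).round(4)[:2])
print(onz(c,*S(10,75),.026),onz(c,*S(210,76),.026), onz(c,*S(682,52),.068),onz(c,*S(667,364),.068))
for p in [(36,84),(220,84),(232,346),(55,346)]: print("blk",onz(c,*S(*p),.053).round(4))
c=camera("scene");save("s31.png",c["frame"],(230,180,340,260),7)
E
```

```text
[ 0.4896 -0.1528] [ 0.4304 -0.1656] [ 0.46   -0.1592]
[ 0.4893 -0.1663] [ 0.4304 -0.1797] [ 0.4599 -0.173 ]
[ 0.4894 -0.1802] [ 0.4304 -0.194 ] [ 0.4599 -0.1871]
[ 0.4894 -0.1941] [ 0.4305 -0.2077] [ 0.46   -0.2009]
[ 0.4903 -0.2082] [ 0.4313 -0.2222] [ 0.4608 -0.2152]
[ 0.4902 -0.2221] [ 0.4313 -0.2361] [ 0.4608 -0.2291]
[ 0.49134778 -0.1004212   0.026     ] [ 0.49130904 -0.14313292  0.026     ] [ 0.48895978 -0.23642013  0.068     ] [ 0.43345064 -0.23668044  0.068     ]
blk [ 0.4855 -0.1133  0.053 ]
blk [ 0.4856 -0.1492  0.053 ]
blk [ 0.4362 -0.1496  0.053 ]
blk [ 0.4361 -0.1132  0.053 ]
```

View pics/s31.png

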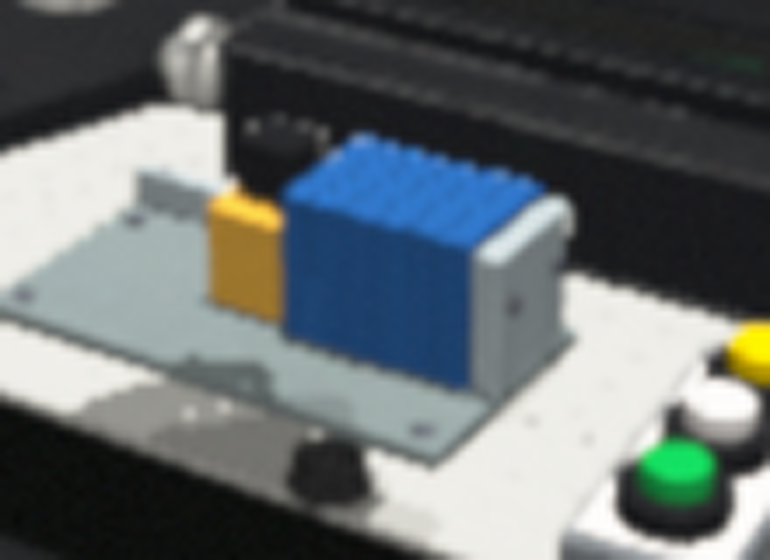

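```bash
python3 -m jog '[[1,0,0,4,0],[1,0,0,8,0],[1,0,0,12,0],[1,0,0,15.3,0],[1,0,0,15.3,0],[1,0,0,15.3,0],[1,0,0,15.3,0]]'; python3 - <<'E'
from h import *
c=camera("wrist"); keep(c,"w32.pkl"); save("w32.png",c["frame"],None,1.5)
print(sense()["eef_pos"])
f=cv2.cvtColor(c["frame"],cv2.COLOR_RGB2HSV)
def blob(m,n):
  k,l,st,ce=cv2.connectedComponentsWithStats(m.astype(np.uint8))
  for i in range(1,k):
    if st[i,4]>150: print(n,st[i],ce[i].round(1),onz(c,*ce[i],.04).round(4))
H,S_,V=f[...,0],f[...,1],f[...,2]
blob((H>24)&(H<35)&(S_>150)&(V>180),"yel"); blob((H>55)&(H<80)&(S_>120)&(V>140),"gre")
E
```

```text
time_s: 40.17
eef_pos: [0.3713, -0.3436, 0.1995]
orientation: [0.0, -0.0, 0.707, -0.707]
ft_force: [-0.6, -0.2, 0.1]
opening: 0.001
[ 0.37139852 -0.34311288  0.19956792]
yel [239  55  27  29 618] [252.2  69.2] [ 0.4702 -0.338   0.04  ]
```

View pics/w32.png

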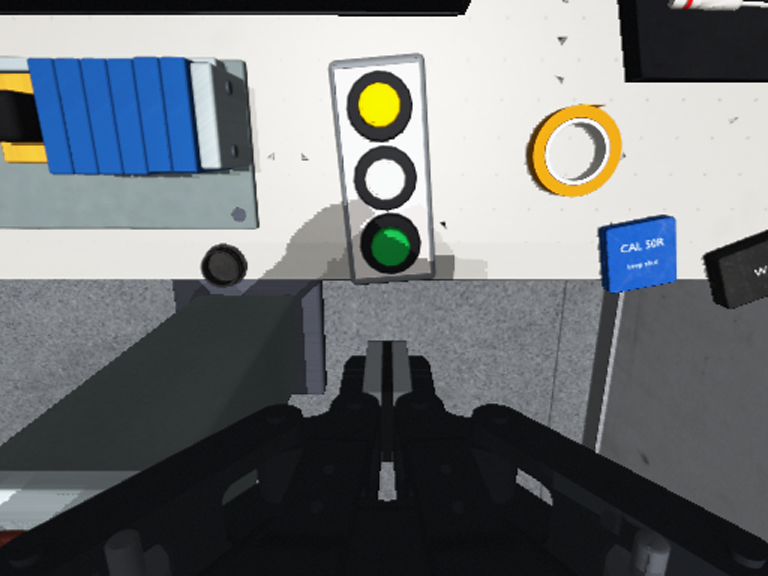

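```bash
python3 - <<'E'
from h import *
c=load("w32.pkl");c1=load("w1.pkl"); S=lambda x,y:(x/1.5-.17,y/1.5-.17);B=lambda x,y:(420+(x+.5)/4.5-.5,90+(y+.5)/4.5-.5)
for n,a,b in [("yel",(379,104),(240,171)),("whi",(386,179),(221,325)),("gre",(391,245),(201,470))]:
  p=onz(c,*S(*a),.04); print(n,p.round(4),tri(c,S(*a),c1,B(*b)),totool(p-sense()["eef_pos"]))
E
```

```text
yel [ 0.4703 -0.3382  0.04  ] (array([ 0.46999705, -0.33828641,  0.04338986]), np.float64(0.000125076540557868)) [-9.89 15.96 -0.46]
whi [ 0.4258 -0.3425  0.04  ] (array([ 0.42614062, -0.34257136,  0.04283713]), np.float64(0.0004430177785401125)) [-5.44 15.96 -0.04]
gre [ 0.383  -0.3459  0.04  ] (array([ 0.38310655, -0.34579132,  0.04297645]), np.float64(0.0010561161990678904)) [-1.17 15.96  0.29]
```

```bash
python3 -m jog '[[1,-4,0,0,0],[1,-5.45,3,0,0],[1,-5.45,6,0,0],[1,-5.45,9,0,0],[1,-5.45,12,0,0],[1,-5.45,13.6,0,0],[1,-5.45,13.6,0,0],[1,-5.45,13.6,0,0],[1,-5.45,13.6,0,0]]'; python3 -m jog '[[1,0,0.3,0,0],[1,0,0.6,0,0],[1,0,0.9,0,0],[1,0,1.2,0,0],[1,0,1.2,0,0]]'
```

```text
time_s: 40.97
eef_pos: [0.4269, -0.344, 0.0656]
orientation: [-0.001, -0.0, -0.706, 0.708]
ft_force: [0.4, -0.6, 0.6]
opening: 0.001
time_s: 41.38
eef_pos: [0.4264, -0.3444, 0.0522]
orientation: [-0.001, -0.0, -0.707, 0.707]
ft_force: [0.9, -1.3, 3.3]
opening: -0.0
```

```bash
python3 -m jog '[[1,0,0.2,0,0],[1,0,0.4,0,0],[1,0,0.4,0,0]]'; python3 -m jog '[[1,0,0.2,0,0],[1,0,0.4,0,0],[1,0,0.4,0,0]]'
```

```text
time_s: 41.63
eef_pos: [0.4264, -0.3444, 0.0492]
orientation: [-0.0, 0.0, -0.707, 0.707]
ft_force: [-1.3, 1.9, 8.9]
opening: 0.0
time_s: 41.88
eef_pos: [0.4266, -0.3446, 0.0487]
orientation: [-0.0, -0.001, 0.707, -0.707]
ft_force: [-10.2, 10.1, 30.7]
opening: -0.004
```

```bash
python3 -m jog '[[1,0,-1,0,0],[1,0,-4,0,0],[1,0,-4,0,0],[1,-2,-4,-0.4,0],[1,-4.4,-4,-0.4,0],[1,-4.4,-4,-0.4,0],[1,-4.4,-2,-0.4,0],[1,-4.4,-2,-0.4,0],[1,-4.4,-2,-0.4,0]]'; python3 - <<'E'
from h import *
c=camera("wrist"); keep(c,"w33.pkl"); save("w33.png",c["frame"],None,1.5)
print(sense()["eef_pos"],sense()["ft_force"])
E
```

```text
time_s: 42.63
eef_pos: [0.4682, -0.3386, 0.0616]
orientation: [-0.001, -0.002, 0.708, -0.706]
ft_force: [0.7, -0.3, 0.1]
opening: -0.0
[ 0.46883715 -0.3392159   0.06274759] [ 0.35277117 -0.63613654  0.06603122]
```

View pics/w33.png

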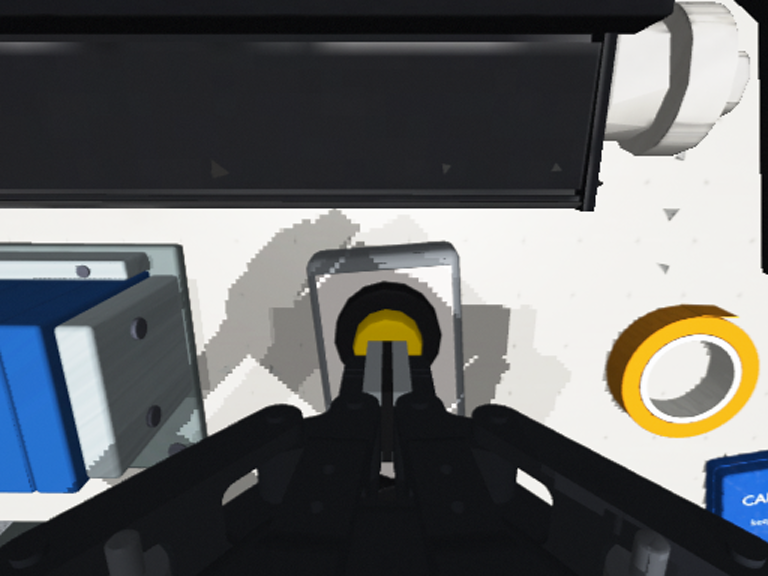

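```bash
python3 -m jog '[[1,0,0.4,0,0],[1,0,0.8,0,0],[1,0,1.1,0,0],[1,0,1.4,0,0],[1,0,1.4,0,0]]'; python3 -m jog '[[1,0,0.2,0,0],[1,0,0.3,0,0],[1,0,0.3,0,0]]'
```

```text
time_s: 43.1
eef_pos: [0.47, -0.3403, 0.0501]
orientation: [-0.0, 0.0, -0.707, 0.707]
ft_force: [-0.8, 0.1, 4.8]
opening: -0.002
time_s: 43.35
eef_pos: [0.4702, -0.3403, 0.0491]
orientation: [-0.0, 0.001, -0.707, 0.707]
ft_force: [-5.5, 2.6, 14.1]
opening: -0.001
```

Yellow bottomed (14 N). Release and move to green.

```bash
python3 -m jog '[[1,0,-1,0,0],[1,0,-4,0,0],[1,0,-4,0,0],[1,3,-4,0.4,0],[1,6,-4,0.7,0],[1,8.7,-4,0.75,0],[1,8.7,-4,0.75,0],[1,8.7,-1.7,0.75,0],[1,8.7,-1.7,0.75,0],[1,8.7,-1.7,0.75,0]]'; python3 - <<'E'
from h import *
c=camera("wrist"); keep(c,"w34.pkl"); save("w34.png",c["frame"],None,1.5)
print(sense()["eef_pos"],sense()["ft_force"])
E
```

```text
time_s: 44.18
eef_pos: [0.3824, -0.3463, 0.0625]
orientation: [-0.0, -0.001, 0.708, -0.706]
ft_force: [0.0, -0.5, -0.8]
opening: 0.005
[ 0.38303814 -0.34699949  0.0635189 ] [-0.12125991  0.03690664 -0.22903433]
```

View pics/w34.png

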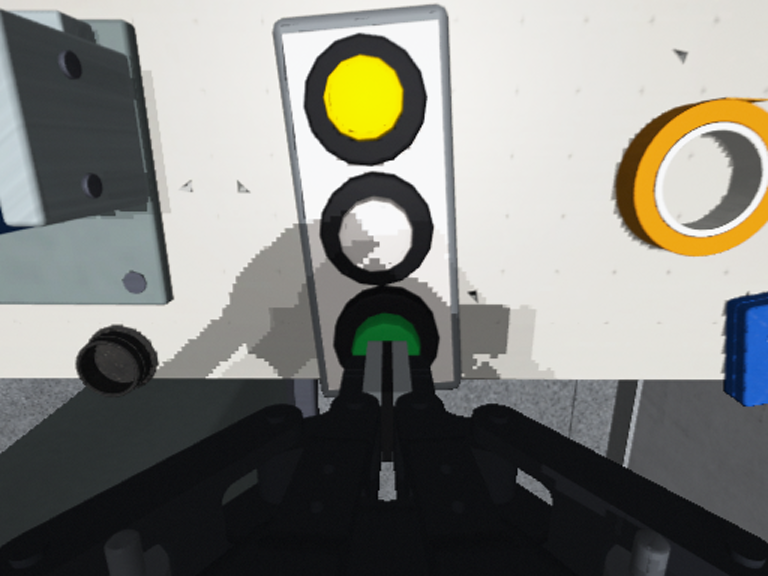

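```bash
python3 -m jog '[[1,0,0.4,0,0],[1,0,0.8,0,0],[1,0,1.1,0,0],[1,0,1.4,0,0],[1,0,1.4,0,0]]'; python3 -m jog '[[1,0,0.2,0,0],[1,0,0.3,0,0],[1,0,0.3,0,0]]'
```

```text
time_s: 44.65
eef_pos: [0.3836, -0.3478, 0.0501]
orientation: [-0.001, -0.0, -0.707, 0.707]
ft_force: [1.1, 0.2, 4.7]
opening: -0.001
time_s: 44.9
eef_pos: [0.3837, -0.3479, 0.0491]
orientation: [-0.001, 0.0, -0.707, 0.707]
ft_force: [-2.1, 4.2, 14.3]
opening: 0.001
```

Bottomed the same way. Let go, retreat up and over, and check the row.

```bash
python3 -m jog '[[1,0,-1,0,0],[1,0,-5,0,0],[1,0,-9,0,0],[1,0,-13,-2,0],[1,1,-15,-6,0],[1,1.2,-15,-10,0],[1,1.2,-15,-14,0],[1,1.2,-15,-15.5,0],[1,1.2,-15,-15.5,0],[1,1.2,-15,-15.5,0]]';python3 -m jog '[[1,0,0,0,0],[1,0,0,0,0],[1,0,0,0,0]]'; python3 - <<'E'
from h import *
c=camera("wrist"); keep(c,"w35.pkl"); save("w35.png",c["frame"],None,1.5)
print(sense()["eef_pos"],sense()["ft_force"])
c=camera("scene");save("s35.png",c["frame"],(200,170,360,270),5)
E
```

```text
time_s: 45.73
eef_pos: [0.3706, -0.1918, 0.1966]
orientation: [-0.001, 0.001, -0.707, 0.707]
ft_force: [0.2, -0.6, -0.1]
opening: -0.0
time_s: 45.98
eef_pos: [0.3707, -0.1933, 0.1966]
orientation: [-0.001, 0.0, 0.707, -0.707]
ft_force: [-0.7, -0.6, -0.3]
opening: -0.002
[ 0.37070427 -0.19323491  0.19660405] [ 0.31851723  0.06001981 -0.35835564]
```

View pics/w35.png

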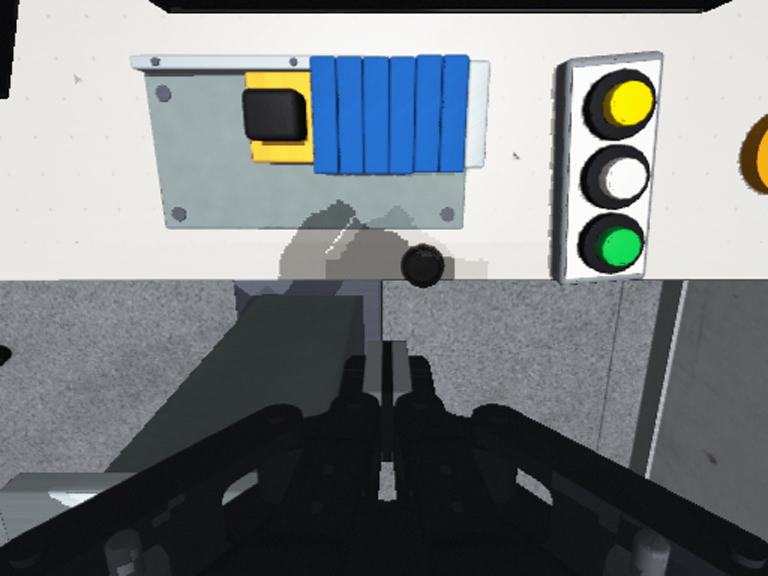

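View pics/s35.png

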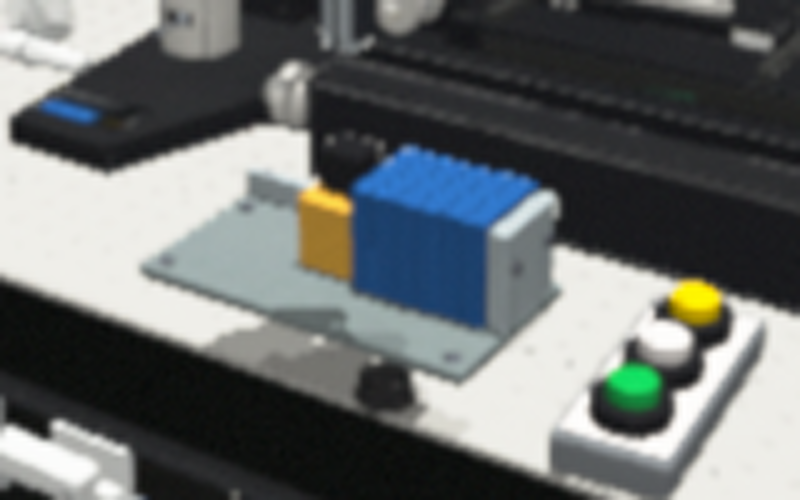

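The row, block and keys look unchanged: six plates upright and flush, the block against the last plate, keys up, arm clear. Handing in.

```bash
python3 - <<'E'
from plant import *
close_job(); 
E
```

```text
the job is handed in; nothing more can be done
```

I lifted both plates out of the stand and stood them behind the four leaning ones. I then pushed all six upright against the backstop using the block held in the gripper, squared them to the fence, and set the block against the last plate. I pressed white, then yellow, then green and let each go; the wrist force rose to 31, 14 and 14 N, so each bottomed out. The job was handed in at about 46 s of the 210 s allowed.

**Things that went wrong:**
- The first plate caught on top of the fence while I was lowering it, at about 67 N vertical on the wrist force sensor. I raised it, shifted it 3 mm and lowered it again.
- The block was knocked aside while I squared the row. I gripped it again, straightened it and re-pushed the row tight at 24 N.

**Last checks:**
- **Measured before the keys:** the plate middles were at about −30.5 to −31.5 mm from the fence (target −30). They were about 14 mm apart, and plate 1 was tight to the backstop. The block was square and touching the last plate.
- **By eye after the keys:** the row and block looked unchanged, and all three keys were up with the arm clear. I did not measure again at that point.
- **Tape roll and bottle:** the tape roll looked untouched in the last view of it. I did not check the bottle again after lifting the second plate.
- **Disagreement:** the plate tops measured 1–2 mm short of the fence, and the four outer plates read about 1 mm farther out than plates 1 and 2. That is within the allowed 4.5 mm and close to the 2 mm camera accuracy.

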